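# Change the field station's battery packs

### The arm

A 6-joint arm with a two-finger parallel gripper is mounted at the origin on the work surface. World frame = base frame: x ahead of the robot, y to its left, z up, the work surface at z = 0. Lengths are in mm, angles in rad, forces in N, time in s.
With the tool pointing down it reaches from about 400 to 925 mm from the base axis. Payload 12.5 kg.
Tool frame: the origin (TCP) lies at the very end of the fingers, on their centre line; the grasp point (between the pads) lies 19 mm behind it; z points along the fingers, y is the line along which they close (so a half turn about z gives the same grasp; the last joint's range is limited). The gripper opens to 95 mm and grips with 3 to 60 N. Pads are 20 mm wide; open, the fingers measure 119 mm over their backs; the gripper's body (75 mm by 180 mm) begins 59 mm behind the grasp point.
Start: joints at [1.024, 0.491, 1.559, -0, 1.092, -0.106], TCP at [266.651, 565.282, 214.661] pointing down, gripper open.
Joint ranges: [-3.1, 3.1], [-0.84, 2.19], [0.05, 2.79], [-1.13, 4.28], [0.06, 2.93], [-2.69, 2.69]. Speed limits (rad/s): [2.22, 2.22, 2.79, 3.14, 3.14, 3.14].

### API

Orientations are given as [roll, pitch, yaw] about the fixed x, y, z axes, in that order (R = Rz(yaw) Ry(pitch) Rx(roll)).
In Python, from cell import * gives the robot as it stands.
- The arm moves only by the tool step_arm, never from a script. Its argument "plan" is a list of rows, each an object of numbers: "x", "y", "z": the shift along the tool's x, y, z in units of 25 mm (1.0 is 25 mm); "rx", "ry", "rz": the turn, a rotation vector about the tool's x, y, z in units of 0.1 rad (1.0 is 0.1 rad). In form: [{"x": .., "y": .., "z": .., "rx": .., "ry": .., "rz": ..}, ...]. A call has exactly 10 rows; each row shifts and turns the commanded pose from where the row before left it, along the tool's axes as they then stand; what a row does not reach is not made up. A row lasts 1/12 s, in which the tool goes at most 41.7 mm and 7.16 degrees, less where a joint would pass 70% of its speed; a pose out of reach is approached as far as the arm can. A call with a number of a shift or a turn outside -1 to 1 is refused whole. A call with a gripper value outside its range is refused whole. "jaw" is the closure, from -1 (fully open) to 1 (shut), so that 0 is half open, set as the call begins (left out, the last holds). The fingers move at their own pace and stop on an object; the grip force is fixed at half the most. Time passes only in rows, so rows that do not move let the fingers close, or fill a call up. It gives the time, the measured TCP pose, the force, the opening and the grip force at its end, in the units of the state.
- state(): the state, without advancing time (a new reading comes with each control period).
- read_camera(name): name is "side" or "top" or "wrist"; returns a dict with "image" (480x640x3 uint8, red, green, blue), "depth" (480x640 float32, mm along the optical axis (not along the pixel's ray), 0 where there is no reading), "vfov" (degrees; the focal length in pixels is half the picture's height over the tangent of half this angle, whatever the lens; pixels are square), "cx", "cy" (the principal point, pixels), "R" (3x3) and "t" (3): a world point X has camera coordinates R X + t. Camera axes: x right, y down, z forward; pixel columns grow to the right and rows downward; lengths in mm; the calibration is good to about 2 mm. A picture is of the moment at which its call begins.
- job_done(): hands the job in; it is judged then, once.
The state is a dict: "t": time; "joints": joint angles; "qvel": joint speeds; "tau": joint torques, N m; "eef_pos": TCP position; "tcp_rot": TCP orientation; "ft_force": force on the tool from outside, world axes, zero at the start; "moment": the same for the moment, N m; "opening": opening from 0.0 (shut) to 1.0 (fully open); "grip_force": force on a finger pad.
Only numpy, scipy, OpenCV 4.12 (cv2) and the standard library are available. Lean on these libraries where they do the work, as an engineer would, in place of code of your own. Each camera call takes 0.05 s, during which the arm holds its last target. There are 200 camera calls.

### The job

Change the amplifier's batteries: take every red-banded spent pack out from under the dock's deck and lay it flat in the blue returns tray, and slide every green-banded charged pack into a bay of its own, button end towards you, fully home against the back stop, and there push its button fully in so that it stays in (never push a button in while its pack is out of the dock). Only when all the packs are so, turn the red isolator on the deck clockwise to fully on; leave the matchbox, the roll of tape and the spray can where they stand.

Things in the scene. Friction and masses are not known exactly. Their poses are not given: they have to be found in the camera images.
- dock: fixed aluminium battery dock, grey amplifier (133 mm tall) behind it from x = 100 mm. Origin on the desk under the deck's front edge; x points in under the deck, away from the robot, z up. Deck: flat roof from x = 0 to 105 mm, y = -195 to 165 mm, underside 48 mm, top 54 mm above the desk. Below it three bays along x, at y = 120, 30, -60 mm; back stop's face at x = 85 mm
- bay1 (a point): bay 1: where a pack's centre lies when fully home (x 20, y 120, z 18 mm in the dock's frame, axes as the dock's); a home pack sticks out 45 mm in front of the deck. The bay is open in front, 58 mm wide between 6 mm guide walls that begin at the deck's front edge; its floor is the desk
- bay2 (a point): bay 2: where a pack's centre lies when fully home (x 20, y 30, z 18 mm in the dock's frame, axes as the dock's); a home pack sticks out 45 mm in front of the deck. The bay is open in front, 58 mm wide between 6 mm guide walls that begin at the deck's front edge; its floor is the desk
- bay3 (a point): bay 3: where a pack's centre lies when fully home (x 20, y -60, z 18 mm in the dock's frame, axes as the dock's); a home pack sticks out 45 mm in front of the deck. The bay is open in front, 58 mm wide between 6 mm guide walls that begin at the deck's front edge; its floor is the desk
- fresh1_mid (a point): centre of a charged, green-banded pack (two or three are there): grey block 130 x 50 x 36 mm, about 0.38 kg, lying flat; x axis along the 130 mm from the button end (at -65 mm) to the contact end, y across the 50 mm, z up; when home its axes are the dock's. None: absent or held
- fresh1_button (a joint): its green push button, a 20 mm cap in the middle of the button end, 18 mm up, standing 10 mm out of the end. 0 = out, 0.006 m = fully in (then 4 mm stand out); takes about 6 N, more than sliding the pack takes, and stays where it is left
- fresh2_mid (a point): centre of a charged, green-banded pack (two or three are there): grey block 130 x 50 x 36 mm, about 0.38 kg, lying flat; x axis along the 130 mm from the button end (at -65 mm) to the contact end, y across the 50 mm, z up; when home its axes are the dock's. None: absent or held
- fresh2_button (a joint): its green push button, a 20 mm cap in the middle of the button end, 18 mm up, standing 10 mm out of the end. 0 = out, 0.006 m = fully in (then 4 mm stand out); takes about 6 N, more than sliding the pack takes, and stays where it is left
- fresh3_mid (a point): centre of a charged, green-banded pack (two or three are there): grey block 130 x 50 x 36 mm, about 0.38 kg, lying flat; x axis along the 130 mm from the button end (at -65 mm) to the contact end, y across the 50 mm, z up; when home its axes are the dock's. None: absent or held
- fresh3_button (a joint): its green push button, a 20 mm cap in the middle of the button end, 18 mm up, standing 10 mm out of the end. 0 = out, 0.006 m = fully in (then 4 mm stand out); takes about 6 N, more than sliding the pack takes, and stays where it is left
- spent1_mid (a point): centre of a spent pack with a red band (one or two are there, each in a bay and home to within 6 mm at the start): size, weight and axes as the charged ones, its red cap does not move. None: absent or held
- spent2_mid (a point): centre of a spent pack with a red band (one or two are there, each in a bay and home to within 6 mm at the start): size, weight and axes as the charged ones, its red cap does not move. None: absent or held
- spent3_mid (a point): centre of a spent pack with a red band (one or two are there, each in a bay and home to within 6 mm at the start): size, weight and axes as the charged ones, its red cap does not move. None: absent or held
- tray: blue returns tray, fixed, 180 (x) x 200 (y) mm outside, walls 4 mm thick and 22 mm high, floor 4 mm thick; origin under its centre on the desk, axes along its sides
- isolator_grip (a point): red isolator switch on top of the deck at the right: grip point on its vertical axis, 31 mm over the knob's foot (91 mm over the desk). The grip is an upright bar 42 mm long, 14 mm thick, 32 mm tall (from 68 to 98 mm over the desk) on a 44 mm disc; the point's x axis runs along the bar, which at joint value 0 lies along the dock's x
- isolator (a joint): isolator angle: 0 = off, grows clockwise seen from above, 1.571 rad = fully on; light friction, stays where it is left
- matchbox: matchbox, 56 x 36 x 16 mm; a bystander to leave alone; origin at its underside
- tape: roll of black tape lying flat, 90 mm across, 19 mm high; a bystander to leave alone; origin at its underside
- spraycan: blue spray can standing, 52 mm across, 140 mm tall; a bystander to leave alone; origin at its underside
Mind the look-alikes: they are no part of the job. What is shaped like the part that bears spent3_mid but orange or pink is not meant.

How it is judged (in metres and radians):
On the way, in this order (a step that is already met when the one before it is completed fails the run):
1. all spent packs lie in the tray and all charged packs are home with their buttons in (((x of fresh1_mid in the frame of bay1 above -0.006 m and y of fresh1_mid in the frame of bay1 between -0.012 and 0.012 m and z of fresh1_mid in the frame of bay1 below 0.01 m and x of dock in the frame of fresh1_mid below 0 m) or (x of fresh1_mid in the frame of bay2 above -0.006 m and y of fresh1_mid in the frame of bay2 between -0.012 and 0.012 m and z of fresh1_mid in the frame of bay2 below 0.01 m and x of dock in the frame of fresh1_mid below 0 m) or (x of fresh1_mid in the frame of bay3 above -0.006 m and y of fresh1_mid in the frame of bay3 between -0.012 and 0.012 m and z of fresh1_mid in the frame of bay3 below 0.01 m and x of dock in the frame of fresh1_mid below 0 m)) and value of joint each of fresh1_button, fresh2_button, fresh3_button above 0.0045 m and ((x of fresh2_mid in the frame of bay1 above -0.006 m and y of fresh2_mid in the frame of bay1 between -0.012 and 0.012 m and z of fresh2_mid in the frame of bay1 below 0.01 m and x of dock in the frame of fresh2_mid below 0 m) or (x of fresh2_mid in the frame of bay2 above -0.006 m and y of fresh2_mid in the frame of bay2 between -0.012 and 0.012 m and z of fresh2_mid in the frame of bay2 below 0.01 m and x of dock in the frame of fresh2_mid below 0 m) or (x of fresh2_mid in the frame of bay3 above -0.006 m and y of fresh2_mid in the frame of bay3 between -0.012 and 0.012 m and z of fresh2_mid in the frame of bay3 below 0.01 m and x of dock in the frame of fresh2_mid below 0 m)) and ((x of fresh3_mid in the frame of bay1 above -0.006 m and y of fresh3_mid in the frame of bay1 between -0.012 and 0.012 m and z of fresh3_mid in the frame of bay1 below 0.01 m and x of dock in the frame of fresh3_mid below 0 m) or (x of fresh3_mid in the frame of bay2 above -0.006 m and y of fresh3_mid in the frame of bay2 between -0.012 and 0.012 m and z of fresh3_mid in the frame of bay2 below 0.01 m and x of dock in the frame of fresh3_mid below 0 m) or (x of fresh3_mid in the frame of bay3 above -0.006 m and y of fresh3_mid in the frame of bay3 between -0.012 and 0.012 m and z of fresh3_mid in the frame of bay3 below 0.01 m and x of dock in the frame of fresh3_mid below 0 m)) and x of spent1_mid in the frame of tray between -0.07 and 0.07 m and y of spent1_mid in the frame of tray between -0.09 and 0.09 m and z of each of spent1_mid, spent2_mid, spent3_mid in the frame of tray below 0.032 m and angle between each of spent1_mid, spent2_mid, spent3_mid's own z axis and vertical below 0.2 rad and x of spent2_mid in the frame of tray between -0.07 and 0.07 m and y of spent2_mid in the frame of tray between -0.09 and 0.09 m and x of spent3_mid in the frame of tray between -0.07 and 0.07 m and y of spent3_mid in the frame of tray between -0.09 and 0.09 m), for 0.2 s.
2. then the isolator is turned fully on (value of joint isolator above 1.35 rad), for 0.2 s.
At the end, for the whole second after the job is handed in: every charged pack is in a bay, button end out, within 6 mm of fully home and 12 mm of the bay's middle line, with its button at least 4.5 mm in; every spent pack lies flat (within 0.2 rad) inside the tray; the isolator is past 1.35 rad; the packs are at rest (all of step 1 and linear speed of each of fresh1, fresh2, fresh3, spent1, spent2, spent3 below 0.02 m/s and value of joint isolator above 1.35 rad); the robot touches nothing.
It fails at once if a charged pack's button is pushed in (over 3 mm) while the pack is out of the dock ((value of joint fresh1_button above 0.003 m and (x of fresh1_mid in the frame of dock below -0.06 m or y of fresh1_mid in the frame of dock above 0.17 m or y of fresh1_mid in the frame of dock below -0.11 m)) or (value of joint fresh2_button above 0.003 m and (x of fresh2_mid in the frame of dock below -0.06 m or y of fresh2_mid in the frame of dock above 0.17 m or y of fresh2_mid in the frame of dock below -0.11 m)) or (value of joint fresh3_button above 0.003 m and (x of fresh3_mid in the frame of dock below -0.06 m or y of fresh3_mid in the frame of dock above 0.17 m or y of fresh3_mid in the frame of dock below -0.11 m))).
It fails at once if the matchbox, tape or spray can is moved more than 60 mm (distance of any of matchbox, tape, spraycan from where it was at the start of the episode above 0.06 m).
Of fresh1, fresh2, fresh3 only 2 to 3 are there at a start; the rules pass over those that are not, and their reading is None.
Of spent1, spent2, spent3 only 1 to 2 are there at a start; the rules pass over those that are not, and their reading is None.
At some moment in a run one of fresh1, fresh2, fresh3 may be knocked a few centimetres aside while the robot is not near it.
Once in a run the grip may slacken for a moment while it holds something.
It also fails if it takes over 210 s, if anything falls off the work surface, if the arm or the gripper's body presses on something with over 40 N, if the wrist force passes 120 N, or if a joint passes its speed limit or range.

## Working session

There is one attempt and no reset: what is moved stays moved. The work goes in short steps, Python scripts to look and compute and a tool call to move; the robot and the scene stay as the last step left them, time stands still between calls to the robot, and variables do not carry over. Pictures are saved under pics/ and viewed, at most 14 in all, crops included, and the job is handed in when it is done.

Besides the shell and the picture viewer there is one more tool, called after "Request:" as a command line: name --argument value ..., lists and objects as JSON in quotes. step_arm: Moves the arm, as the interface text tells. Shifts and turns lie within -1 to 1; 1 stands for 25 mm of shift or 0.1 rad of turn. Its arguments: {"type":"object","properties":{"plan":{"type":"array","items":{"type":"object","properties":{"x":{"type":"number"},"y":{"type":"number"},"z":{"type":"number"},"rx":{"type":"number"},"ry":{"type":"number"},"rz":{"type":"number"}}}},"jaw":{"type":"number"}},"required":["plan"]}

```bash
mkdir -p pics; ls; cat > h.py <<'E'
from cell import *
import numpy as np, cv2
def cam(n):
    c=read_camera(n); c["f"]=240/np.tan(np.radians(c["vfov"]/2)); c["R"]=np.array(c["R"]); c["t"]=np.array(c["t"]); return c
def ray(c,u,v,z):
    d=c["R"].T@np.array([(u-c["cx"])/c["f"],(v-c["cy"])/c["f"],1.]); o=-c["R"].T@c["t"]
    return o+d*(z-o[2])/d[2]
def pts(c):
    v,u=np.mgrid[:480,:640]; d=c["depth"]
    P=np.stack([(u-c["cx"])/c["f"]*d,(v-c["cy"])/c["f"]*d,d],-1)-c["t"]
    return P@c["R"]
def save(c,n): cv2.imwrite("pics/"+n+".png",c["image"][:,:,::-1])
E
python3 - <<'E'
from h import *
print(state())
for n in ("top","side"):
    c=cam(n); save(c,n+"0"); print(n,c["vfov"],c["cx"],c["cy"],c["R"].round(3).tolist(),c["t"],(-c["R"].T@c["t"]))
    np.save("pics/%s.npy"%n,c,allow_pickle=True)
E
```

```text
pics
{'t': 0.0, 'joints': array([ 1.02436491e+00,  4.91584557e-01,  1.55944901e+00, -4.99969743e-05,
        1.09169306e+00, -1.05606923e-01]), 'qvel': array([ 0.00037241,  0.00119539,  0.00122029, -0.00133195,  0.00075199,
       -0.00149366]), 'tau': array([ 5.69244839e-04, -6.12635565e+01, -2.58194089e+01,  6.92756195e-02,
        4.81048494e-02, -7.45157809e-05]), 'eef_pos': array([266.54576603, 565.0441837 , 214.04636974]), 'tcp_rot': array([-3.14046033e+00, -7.54378826e-05,  2.70079119e+00]), 'ft_force': array([-0.02003821, -0.09918432,  0.08699072]), 'moment': array([ 0.01317107, -0.0033315 , -0.03359712]), 'grip_force': 0.0, 'opening': 1.0027330915811483}
top 46.141765462650774 314.96676209354007 229.01882698477405 [[0.009, -1.0, 0.002], [-0.996, -0.009, -0.089], [0.089, -0.001, -0.996]] [ -55.33045019  489.58755981 1446.95375858] [ 358.78969823  -49.77198948 1485.00010721]
side 48.38601854022831 317.26218098107535 243.95769378177835 [[0.812, -0.584, 0.008], [-0.397, -0.561, -0.727], [0.429, 0.586, -0.687]] [-442.27152538  234.89427869 1145.4932047 ] [ -39.30707886 -798.35037735  961.26257333]
```

View pics/top0.png

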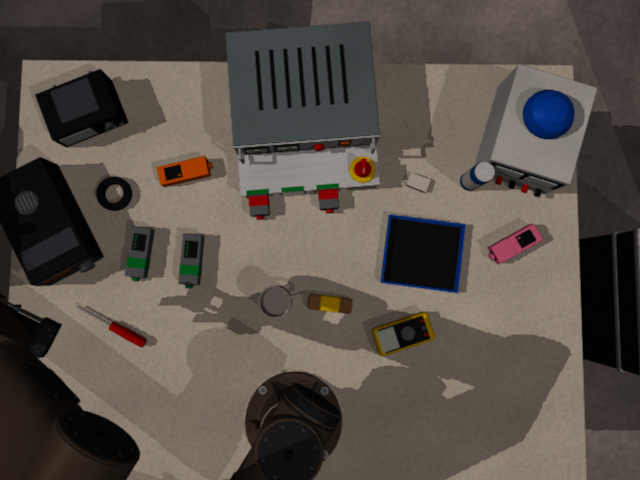

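View pics/side0.png

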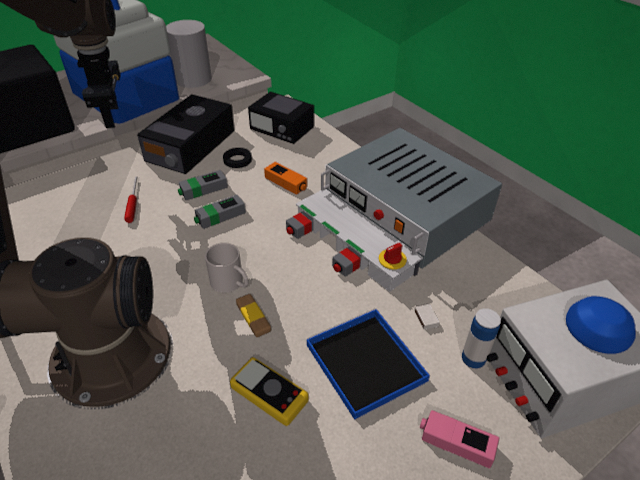

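The top view shows spent packs in bay 1 (259,205) and bay 3 (329,198), with bay 2 empty. The charged packs are at (139,252) and (191,259), button ends down. The tray is at (424,253), the isolator at (363,169) and the matchbox at (418,183).

```bash
python3 - <<'E'
from h import *
c=np.load("pics/top.npy",allow_pickle=True).item(); P=pts(c); hsv=cv2.cvtColor(c["image"],cv2.COLOR_RGB2HSV)
def show(n,m):
    q=P[m]; r=cv2.minAreaRect(q[:,:2].astype(np.float32)); print(n,len(q),np.median(q,0).round(1),"rect c",np.round(r[0],1),"sz",np.round(r[1],1),"ang",round(r[2],1))
Z=P[:,:,2]
def win(u0,u1,v0,v1):
    m=np.zeros((480,640),bool); m[v0:v1,u0:u1]=1; return m
top=(Z>28)&(Z<45)
show("f1",win(118,162,215,290)&top); show("f2",win(170,212,220,295)&top)
show("sp1",win(240,280,190,225)&top); show("sp3",win(310,350,185,220)&top)
show("deck",win(225,395,140,205)&(Z>50)&(Z<60))
blue=(abs(hsv[:,:,0].astype(int)-115)<15)&(hsv[:,:,1]>150)&(hsv[:,:,2]>60)
show("tray",win(370,480,205,300)&blue)
g=(abs(hsv[:,:,0].astype(int)-65)<20)&(hsv[:,:,1]>120)
n,l,s,ce=cv2.connectedComponentsWithStats(g.astype(np.uint8))
for i in range(1,n):
    if s[i,4]>12: print("green",ce[i].round(0),s[i,4],np.median(P[l==i],0).round(0))
red=((hsv[:,:,0]<8)|(hsv[:,:,0]>172))&(hsv[:,:,1]>150)
show("iso bar",win(345,380,150,185)&red&(Z>85))
show("iso red",win(345,380,150,185)&red)
yl=(abs(hsv[:,:,0].astype(int)-27)<8)&(hsv[:,:,1]>150)
show("iso disc",win(340,385,150,190)&yl)
show("match",win(400,436,170,200)&(Z>8)&(Z<25))
n,l,s,ce=cv2.connectedComponentsWithStats(red.astype(np.uint8))
for i in range(1,n):
    if s[i,4]>12: print("red",ce[i].round(0),s[i,4],np.median(P[l==i],0).round(0))
E
```

```text
f1 1012 [423.  405.   36.6] rect c [420.4 406.1] sz [ 53.3 139.7] ang 84.0
f2 1014 [406.2 270.1  36.8] rect c [403.7 271. ] sz [ 52.6 139.1] ang 86.3
sp1 426 [549.9  96.8  36.6] rect c [546.6  85.4] sz [63.6 89.8] ang 5.4
sp3 404 [567.1 -84.3  36.5] rect c [565.2 -95.8] sz [59.9 90.9] ang 5.8
deck 4632 [636.7 -18.6  54.9] rect c [640.2 -31.3] sz [108.2 360.6] ang 5.0
tray 789 [ 452.  -365.6   17.2] rect c [ 437.9 -248.4] sz [383.6 188.8] ang 85.5
green [327. 186.] 95 [598. -83.  55.]
green [293. 189.] 91 [590.   8.  55.]
green [258. 192.] 98 [581.  98.  56.]
green [135. 241.] 42 [454. 412.  38.]
green [187. 249.] 40 [436. 279.  37.]
green [137. 263.] 222 [397. 404.  37.]
green [190. 270.] 207 [381. 269.  37.]
green [135. 279.] 21 [356. 411.  28.]
green [189. 286.] 20 [340. 272.  28.]
iso bar 94 [ 639.7 -167.5   98. ] rect c [ 507.2 -118.6] sz [ 23.4 326.3] ang 69.2
iso red 207 [ 640.3 -167.4   73.1] rect c [ 513.5 -107.2] sz [ 38.8 328.3] ang 63.8
iso disc 262 [ 634.6 -166.6   60.6] rect c [ 511.6 -130.8] sz [ 65.6 339.6] ang 73.0
match 309 [ 616.6 -319.4   16. ] rect c [ 615.1 -314.9] sz [54.3 74.4] ang 6.1
red [318. 146.] 56 [689. -58. 105.]
red [362. 168.] 207 [ 640. -167.   73.]
red [499. 180.] 44 [ 620. -525.   48.]
red [525. 188.] 51 [ 600. -591.   47.]
red [328. 194.] 193 [580. -84.  37.]
red [258. 200.] 204 [563.  96.  37.]
red [329. 210.] 28 [539. -87.  29.]
red [260. 217.] 27 [521.  92.  27.]
red [421. 321.] 20 [ 256. -323.   36.]
red [127. 334.] 372 [216. 426.  24.]
red [425. 334.] 19 [ 223. -334.   37.]
```

```bash
cat >> h.py <<'E'
A=0.09; O=np.array([586.6,-21.1])
def RA(a): return np.array([[np.cos(a),-np.sin(a)],[np.sin(a),np.cos(a)]])
def w2d(p): return RA(A).T@(np.array(p[:2])-O)
def d2w(p): return O+RA(A)@np.array(p[:2])
from scipy.spatial.transform import Rotation as Ro
def need(xy,z,yaw=A+np.pi):
    "units left from present pose: shifts (in tool axes AFTER the turn), turn"
    s=state(); p=s["eef_pos"]; dy=(yaw-s["tcp_rot"][2]+np.pi)%(2*np.pi)-np.pi
    R=Ro.from_euler("xyz",[np.pi,0,yaw]).as_matrix()
    d=R.T@(np.array([*xy,z])-p)
    print("to",np.round(xy,1),z,"units x y z",(d/25).round(2),"rz",round(-dy/0.1,2))
E
python3 - <<'E'
from h import *
c=np.load("pics/top.npy",allow_pickle=True).item(); P=pts(c); hsv=cv2.cvtColor(c["image"],cv2.COLOR_RGB2HSV); Z=P[:,:,2]
def rect(m,z,win):
    k=np.zeros_like(m); u0,u1,v0,v1=win; k[v0:v1,u0:u1]=m[v0:v1,u0:u1]
    n,l,s,_=cv2.connectedComponentsWithStats(k.astype(np.uint8)); i=1+s[1:,4].argmax()
    v,u=np.nonzero(l==i); q=np.array([ray(c,a,b,z)[:2] for a,b in zip(u,v)],np.float32)
    r=cv2.minAreaRect(q); return np.round(r[0],1),np.round(r[1],1),round(r[2],1)
blue=(abs(hsv[:,:,0].astype(int)-115)<15)&(hsv[:,:,1]>150)&(hsv[:,:,2]>60)
print("tray",rect(blue,22,(370,480,205,300)))
t=(Z>30)&(Z<45)
print("f1",rect(t,36,(118,162,215,290)),"f2",rect(t,36,(170,212,220,295)))
print("sp1",rect(t,36,(240,280,190,225)),"sp3",rect(t,36,(310,350,185,220)))
print("deck",rect((Z>50)&(Z<60),54,(225,395,140,205)))
for y in(120,30,-60):print(y,d2w([-28,y]))
print(w2d([640,-167.3]))
need(d2w([-28,120]),120)
E
```

```text
tray (array([ 430.4, -331.9]), array([200.1, 178.5]), 82.8)
f1 (array([420.4, 404.3]), array([ 53.8, 139. ]), 82.7) f2 (array([406.1, 270. ]), array([ 52. , 133.6]), 86.1)
sp1 (array([549.6,  96.6]), array([55.8, 51.2]), 5.8) sp3 (array([564.4, -84.1]), array([57.6, 50.4]), 5.0)
deck (array([640. , -31.4]), array([108.6, 359.8]), 5.1)
120 [547.92789757  95.89772858]
30 [556.016967     6.26198261]
-60 [564.10603643 -83.37376336]
[  40.04363205 -150.40780409]
to [547.9  95.9] 120 units x y z [ -9.52 -19.7    3.77] rz -5.31
```

Request:
step_arm --plan '[{"rz": -0.885},{"rz": -0.885},{"rz": -0.885},{"rz": -0.885},{"rz": -0.885},{"rz": -0.885},{"y": -1},{"y": -1},{"y": -1},{"y": -1}]' --jaw -1

```text
schema error: expected keys x, y, z, rx, ry, rz
```

Request:
step_arm --plan '[{"y": -1,"x": -0.6},{"y": -1,"x": -0.6},{"y": -1,"x": -0.6},{"y": -1,"x": -0.6},{"y": -1,"x": -0.6},{"y": -1,"x": -0.6},{"y": -1,"x": -0.6},{"y": -1,"x": -0.6},{"y": -1,"x": -0.6},{"y": -1,"x": -0.6}]'

```text
schema error: expected keys x, y, z, rx, ry, rz
```

Request:
step_arm --plan '[{"y": -1,"x": -0.6},{"y": -1,"x": -0.6},{"y": -1,"x": -0.6},{"y": -1,"x": -0.6},{"y": -1,"x": -0.6},{"y": -0.7,"x": -0.5},{"z": 1},{"z": 1},{"z": 1},{"z": 0.8}]'

```text
schema error: expected keys x, y, z, rx, ry, rz
```

```bash
python3 - <<'E'
from h import *
need(d2w([-28,120]),10)
s=state();print(s["tcp_rot"],s["t"])
c=cam("wrist"); save(c,"w1"); 
E
```

```text
to [547.9  95.9] 10 units x y z [ -9.52 -19.7    8.17] rz -5.31
[-3.14058386e+00 -8.86799897e-05  2.70077232e+00] 0.1
```

View pics/w1.png

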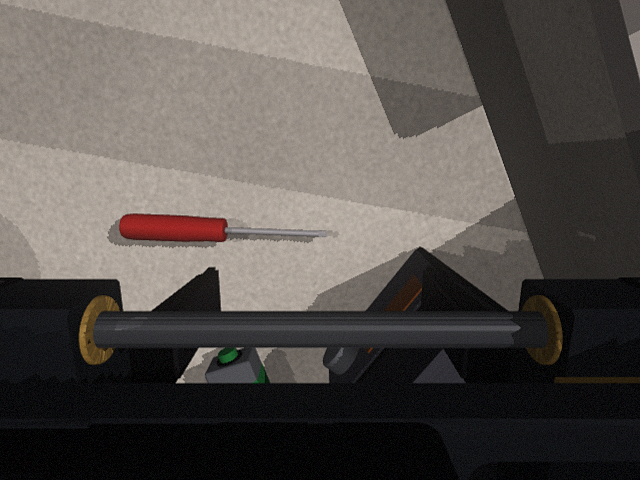

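All six keys are required, so the calls were refused and the arm hasn't moved. The wrist view shows the screwdriver at (170,228) and a charged pack's button at (228,355).

Request:
step_arm --plan '[{"x": 0,"y": 0,"z": 0,"rx": 0,"ry": 0,"rz": -0.885},{"x": 0,"y": 0,"z": 0,"rx": 0,"ry": 0,"rz": -0.885},{"x": 0,"y": 0,"z": 0,"rx": 0,"ry": 0,"rz": -0.885},{"x": 0,"y": 0,"z": 0,"rx": 0,"ry": 0,"rz": -0.885},{"x": 0,"y": 0,"z": 0,"rx": 0,"ry": 0,"rz": -0.885},{"x": 0,"y": 0,"z": 0,"rx": 0,"ry": 0,"rz": -0.885},{"x": 0,"y": -1,"z": 0,"rx": 0,"ry": 0,"rz": 0},{"x": 0,"y": -1,"z": 0,"rx": 0,"ry": 0,"rz": 0},{"x": 0,"y": -1,"z": 0,"rx": 0,"ry": 0,"rz": 0},{"x": 0,"y": -1,"z": 0,"rx": 0,"ry": 0,"rz": 0}]' --jaw -1

```text
t: 0.98
eef_pos: [275.4, 464.5, 214.3]
tcp_rot: [-3.141, -0.0, -3.051]
ft_force: [-0.5, 0.3, 0.1]
opening: 0.997
grip_force: 0.0
```

Request:
step_arm --plan '[{"x": -0.6,"y": -1,"z": 0,"rx": 0,"ry": 0,"rz": 0},{"x": -0.6,"y": -1,"z": 0,"rx": 0,"ry": 0,"rz": 0},{"x": -0.6,"y": -1,"z": 0,"rx": 0,"ry": 0,"rz": 0},{"x": -0.6,"y": -1,"z": 0,"rx": 0,"ry": 0,"rz": 0},{"x": -0.6,"y": -1,"z": 0,"rx": 0,"ry": 0,"rz": 0},{"x": -0.6,"y": -1,"z": 0,"rx": 0,"ry": 0,"rz": 0},{"x": -0.6,"y": -1,"z": 0,"rx": 0,"ry": 0,"rz": 0},{"x": -0.6,"y": -1,"z": 0,"rx": 0,"ry": 0,"rz": 0},{"x": -0.6,"y": -1,"z": 0,"rx": 0,"ry": 0,"rz": 0},{"x": -0.6,"y": -1,"z": 0,"rx": 0,"ry": 0,"rz": 0}]'

```text
t: 1.82
eef_pos: [448.2, 228.9, 214.6]
tcp_rot: [3.142, -0.0, -3.051]
ft_force: [0.2, 0.1, -0.3]
opening: 1.003
grip_force: 0.0
```

Request:
step_arm --plan '[{"x": -0.6,"y": -1,"z": 0,"rx": 0,"ry": 0,"rz": 0},{"x": -0.6,"y": -1,"z": 0,"rx": 0,"ry": 0,"rz": 0},{"x": -0.6,"y": -1,"z": 0,"rx": 0,"ry": 0,"rz": 0},{"x": -0.6,"y": -1,"z": 0,"rx": 0,"ry": 0,"rz": 0},{"x": -0.6,"y": -1,"z": 0,"rx": 0,"ry": 0,"rz": 0},{"x": -0.5,"y": -0.7,"z": 0,"rx": 0,"ry": 0,"rz": 0},{"x": 0,"y": 0,"z": 1,"rx": 0,"ry": 0,"rz": 0},{"x": 0,"y": 0,"z": 1,"rx": 0,"ry": 0,"rz": 0},{"x": 0,"y": 0,"z": 1,"rx": 0,"ry": 0,"rz": 0},{"x": 0,"y": 0,"z": 0.8,"rx": 0,"ry": 0,"rz": 0}]'

```text
t: 2.65
eef_pos: [547.1, 95.9, 117.9]
tcp_rot: [3.141, -0.001, -3.052]
ft_force: [0.8, 0.3, 0.6]
opening: 1.001
grip_force: 0.0
```

```bash
python3 - <<'E'
from h import *
need(d2w([-28,120]),10)
s=state();print(s["tcp_rot"],s["t"])
E
```

```text
to [547.9  95.9] 10 units x y z [-0.03 -0.    4.32] rz -0.0
[ 3.14144210e+00 -1.15372782e-03 -3.05192278e+00] 2.65
```

Request:
step_arm --plan '[{"x": 0,"y": 0,"z": 0.86,"rx": 0,"ry": 0,"rz": 0},{"x": 0,"y": 0,"z": 0.86,"rx": 0,"ry": 0,"rz": 0},{"x": 0,"y": 0,"z": 0.86,"rx": 0,"ry": 0,"rz": 0},{"x": 0,"y": 0,"z": 0.86,"rx": 0,"ry": 0,"rz": 0},{"x": 0,"y": 0,"z": 0.86,"rx": 0,"ry": 0,"rz": 0},{"x": 0,"y": 0,"z": 0,"rx": 0,"ry": 0,"rz": 0},{"x": 0,"y": 0,"z": 0,"rx": 0,"ry": 0,"rz": 0},{"x": 0,"y": 0,"z": 0,"rx": 0,"ry": 0,"rz": 0},{"x": 0,"y": 0,"z": 0,"rx": 0,"ry": 0,"rz": 0},{"x": 0,"y": 0,"z": 0,"rx": 0,"ry": 0,"rz": 0}]'

```text
t: 3.48
eef_pos: [548.1, 96.2, 13.4]
tcp_rot: [-3.142, 0.002, -3.051]
ft_force: [0.4, 0.3, 0.3]
opening: 1.003
grip_force: 0.0
```

Request:
step_arm --plan '[{"x": 0,"y": 0,"z": 0,"rx": 0,"ry": 0,"rz": 0},{"x": 0,"y": 0,"z": 0,"rx": 0,"ry": 0,"rz": 0},{"x": 0,"y": 0,"z": 0,"rx": 0,"ry": 0,"rz": 0},{"x": 0,"y": 0,"z": 0,"rx": 0,"ry": 0,"rz": 0},{"x": 0,"y": 0,"z": 0,"rx": 0,"ry": 0,"rz": 0},{"x": 0,"y": 0,"z": 0,"rx": 0,"ry": 0,"rz": 0},{"x": 0,"y": 0,"z": 0,"rx": 0,"ry": 0,"rz": 0},{"x": 0,"y": 0,"z": 0,"rx": 0,"ry": 0,"rz": 0},{"x": 0,"y": 0,"z": 0,"rx": 0,"ry": 0,"rz": 0},{"x": 0,"y": 0,"z": 0,"rx": 0,"ry": 0,"rz": 0}]' --jaw 1

```text
t: 4.32
eef_pos: [547.5, 96.1, 12.1]
tcp_rot: [3.142, -0.0, -3.051]
ft_force: [-0.8, -0.1, 0.6]
opening: 0.525
grip_force: 29.9
```

Request:
step_arm --plan '[{"x": 0.5,"y": 0,"z": 0,"rx": 0,"ry": 0,"rz": 0},{"x": 0.5,"y": 0,"z": 0,"rx": 0,"ry": 0,"rz": 0},{"x": 0.5,"y": 0,"z": 0,"rx": 0,"ry": 0,"rz": 0},{"x": 0.5,"y": 0,"z": 0,"rx": 0,"ry": 0,"rz": 0},{"x": 0.5,"y": 0,"z": 0,"rx": 0,"ry": 0,"rz": 0},{"x": 0.5,"y": 0,"z": 0,"rx": 0,"ry": 0,"rz": 0},{"x": 0.5,"y": 0,"z": 0,"rx": 0,"ry": 0,"rz": 0},{"x": 0.5,"y": 0,"z": 0,"rx": 0,"ry": 0,"rz": 0},{"x": 0.5,"y": 0,"z": 0,"rx": 0,"ry": 0,"rz": 0},{"x": 0.5,"y": 0,"z": 0,"rx": 0,"ry": 0,"rz": 0}]'

```text
t: 5.15
eef_pos: [422.6, 84.9, 12.1]
tcp_rot: [3.142, 0.0, -3.051]
ft_force: [0.8, 0.7, -1.7]
opening: 0.525
grip_force: 30.0
```

Request:
step_arm --plan '[{"x": 0,"y": 0,"z": 0,"rx": 0,"ry": 0,"rz": 0},{"x": 0,"y": 0,"z": 0,"rx": 0,"ry": 0,"rz": 0},{"x": 0,"y": 0,"z": 0,"rx": 0,"ry": 0,"rz": 0},{"x": 0,"y": 0,"z": 0,"rx": 0,"ry": 0,"rz": 0},{"x": -0.4,"y": 0,"z": 0,"rx": 0,"ry": 0,"rz": 0},{"x": -0.4,"y": 0,"z": 0,"rx": 0,"ry": 0,"rz": 0},{"x": -0.4,"y": 0,"z": 0,"rx": 0,"ry": 0,"rz": 0},{"x": -0.4,"y": 0,"z": 0,"rx": 0,"ry": 0,"rz": 0},{"x": -0.32,"y": 0,"z": 0,"rx": 0,"ry": 0,"rz": 0},{"x": 0,"y": 0,"z": 0,"rx": 0,"ry": 0,"rz": 0}]' --jaw -0.5

```text
t: 5.98
eef_pos: [472.9, 89.4, 12.1]
tcp_rot: [-3.142, 0.002, -3.051]
ft_force: [-0.0, 0.5, 0.7]
opening: 0.75
grip_force: 0.0
```

Request:
step_arm --plan '[{"x": 0,"y": 0,"z": 0,"rx": 0,"ry": 0,"rz": 0},{"x": 0,"y": 0,"z": 0,"rx": 0,"ry": 0,"rz": 0},{"x": 0,"y": 0,"z": 0,"rx": 0,"ry": 0,"rz": 0},{"x": 0,"y": 0,"z": 0,"rx": 0,"ry": 0,"rz": 0},{"x": 0,"y": 0,"z": 0,"rx": 0,"ry": 0,"rz": 0},{"x": 0,"y": 0,"z": 0,"rx": 0,"ry": 0,"rz": 0},{"x": 0,"y": 0,"z": -0.6,"rx": 0,"ry": 0,"rz": 0},{"x": 0,"y": 0,"z": -0.8,"rx": 0,"ry": 0,"rz": 0},{"x": 0,"y": 0,"z": -0.8,"rx": 0,"ry": 0,"rz": 0},{"x": 0,"y": 0,"z": -0.8,"rx": 0,"ry": 0,"rz": 0}]' --jaw 1

```text
t: 6.82
eef_pos: [470.4, 89.2, 87.7]
tcp_rot: [3.141, -0.001, -3.051]
ft_force: [-0.3, -0.1, -3.9]
opening: 0.526
grip_force: 30.0
```

```bash
python3 - <<'E'
from h import *
T=np.array([430.4,-331.9]); Rt=RA(-0.126)
for y in (46,-46):
    need(T+Rt@[0,y],16,np.pi-0.126)
c=cam("side"); cv2.imwrite("pics/s1.png",c["image"][120:420,150:550,::-1])
E
```

```text
to [ 436.2 -286.3] 16 units x y z [ -0.53 -15.07   2.87] rz 2.16
to [ 424.6 -377.5] 16 units x y z [ -0.53 -18.75   2.87] rz 2.16
```

View pics/s1.png

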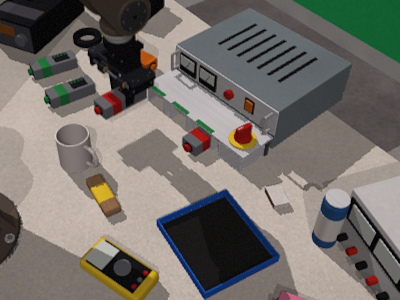

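Request:
step_arm --plan '[{"x": 0,"y": 0,"z": 0,"rx": 0,"ry": 0,"rz": 0.72},{"x": 0,"y": 0,"z": 0,"rx": 0,"ry": 0,"rz": 0.72},{"x": 0,"y": 0,"z": 0,"rx": 0,"ry": 0,"rz": 0.72},{"x": -0.03,"y": -0.6,"z": 0,"rx": 0,"ry": 0,"rz": 0},{"x": -0.03,"y": -1,"z": 0,"rx": 0,"ry": 0,"rz": 0},{"x": -0.03,"y": -1,"z": 0,"rx": 0,"ry": 0,"rz": 0},{"x": -0.03,"y": -1,"z": 0,"rx": 0,"ry": 0,"rz": 0},{"x": -0.03,"y": -1,"z": 0,"rx": 0,"ry": 0,"rz": 0},{"x": -0.03,"y": -1,"z": 0,"rx": 0,"ry": 0,"rz": 0},{"x": -0.03,"y": -1,"z": 0,"rx": 0,"ry": 0,"rz": 0}]'

```text
t: 7.7
eef_pos: [454.8, -76.2, 86.6]
tcp_rot: [3.141, -0.001, 3.016]
ft_force: [0.2, 0.2, -2.7]
opening: 0.526
grip_force: 30.0
```

Request:
step_arm --plan '[{"x": -0.03,"y": -1,"z": 0,"rx": 0,"ry": 0,"rz": 0},{"x": -0.03,"y": -1,"z": 0,"rx": 0,"ry": 0,"rz": 0},{"x": -0.03,"y": -1,"z": 0,"rx": 0,"ry": 0,"rz": 0},{"x": -0.03,"y": -1,"z": 0,"rx": 0,"ry": 0,"rz": 0},{"x": -0.03,"y": -1,"z": 0,"rx": 0,"ry": 0,"rz": 0},{"x": -0.03,"y": -1,"z": 0,"rx": 0,"ry": 0,"rz": 0},{"x": -0.03,"y": -1,"z": 0,"rx": 0,"ry": 0,"rz": 0},{"x": -0.03,"y": -1,"z": 0,"rx": 0,"ry": 0,"rz": 0},{"x": -0.03,"y": -1,"z": 0,"rx": 0,"ry": 0,"rz": 0},{"x": -0.03,"y": -1,"z": 0,"rx": 0,"ry": 0,"rz": 0}]'

```text
t: 8.53
eef_pos: [430.9, -325.1, 86.4]
tcp_rot: [3.141, -0.001, 3.016]
ft_force: [0.9, 0.1, -3.1]
opening: 0.523
grip_force: 30.0
```

Request:
step_arm --plan '[{"x": 0,"y": -1,"z": 0,"rx": 0,"ry": 0,"rz": 0},{"x": 0,"y": -1,"z": 0,"rx": 0,"ry": 0,"rz": 0},{"x": 0,"y": -0.15,"z": 0,"rx": 0,"ry": 0,"rz": 0},{"x": 0,"y": 0,"z": 0,"rx": 0,"ry": 0,"rz": 0},{"x": 0,"y": 0,"z": 0.6,"rx": 0,"ry": 0,"rz": 0},{"x": 0,"y": 0,"z": 0.6,"rx": 0,"ry": 0,"rz": 0},{"x": 0,"y": 0,"z": 0.6,"rx": 0,"ry": 0,"rz": 0},{"x": 0,"y": 0,"z": 0.5,"rx": 0,"ry": 0,"rz": 0},{"x": 0,"y": 0,"z": 0.4,"rx": 0,"ry": 0,"rz": 0},{"x": 0,"y": 0,"z": 0,"rx": 0,"ry": 0,"rz": 0}]'

```text
t: 9.37
eef_pos: [424.2, -375.7, 17.7]
tcp_rot: [3.139, -0.003, 3.017]
ft_force: [0.2, 0.8, -3.3]
opening: 0.522
grip_force: 30.0
```

```bash
python3 - <<'E'
from h import *
T=np.array([430.4,-331.9]); Rt=RA(-0.126)
need(T+Rt@[0,-46],16,np.pi-0.126)
s=state();print(s["opening"],s["grip_force"],s["ft_force"])
E
```

```text
to [ 424.6 -377.5] 16 units x y z [-0.03 -0.07  0.07] rz 0.01
0.5222879518238199 29.973735809326172 [ 0.22936605  0.80566703 -3.28655645]
```

Request:
step_arm --plan '[{"x": 0,"y": 0,"z": 0,"rx": 0,"ry": 0,"rz": 0},{"x": 0,"y": 0,"z": 0,"rx": 0,"ry": 0,"rz": 0},{"x": 0,"y": 0,"z": 0,"rx": 0,"ry": 0,"rz": 0},{"x": 0,"y": 0,"z": 0,"rx": 0,"ry": 0,"rz": 0},{"x": 0,"y": 0,"z": -1,"rx": 0,"ry": 0,"rz": 0},{"x": 0,"y": 0,"z": -1,"rx": 0,"ry": 0,"rz": 0},{"x": 0,"y": 0,"z": -1,"rx": 0,"ry": 0,"rz": -0.72},{"x": 0,"y": 0,"z": -1,"rx": 0,"ry": 0,"rz": -0.72},{"x": 0,"y": 0,"z": -1,"rx": 0,"ry": 0,"rz": -0.72},{"x": 0,"y": 0,"z": 0,"rx": 0,"ry": 0,"rz": 0}]' --jaw -0.35

```text
t: 10.2
eef_pos: [426.0, -378.8, 149.7]
tcp_rot: [-3.135, 0.005, -3.047]
ft_force: [0.2, -1.1, 0.4]
opening: 0.676
grip_force: 0.0
```

```bash
python3 - <<'E'
from h import *
need(d2w([-28,-60]),12)
E
```

```text
to [564.1 -83.4] 12 units x y z [-6.57 11.27  5.51] rz 0.04
```

Request:
step_arm --plan '[{"x": -0.5,"y": 0.95,"z": 0,"rx": 0,"ry": 0,"rz": 0},{"x": -0.55,"y": 0.95,"z": 0,"rx": 0,"ry": 0,"rz": 0},{"x": -0.55,"y": 0.95,"z": 0,"rx": 0,"ry": 0,"rz": 0},{"x": -0.55,"y": 0.95,"z": 0,"rx": 0,"ry": 0,"rz": 0},{"x": -0.55,"y": 0.95,"z": 0,"rx": 0,"ry": 0,"rz": 0},{"x": -0.55,"y": 0.95,"z": 0,"rx": 0,"ry": 0,"rz": 0},{"x": -0.55,"y": 0.95,"z": 0,"rx": 0,"ry": 0,"rz": 0},{"x": -0.55,"y": 0.95,"z": 0,"rx": 0,"ry": 0,"rz": 0},{"x": -0.55,"y": 0.95,"z": 0,"rx": 0,"ry": 0,"rz": 0},{"x": -0.55,"y": 0.95,"z": 0,"rx": 0,"ry": 0,"rz": 0}]' --jaw -1

```text
t: 11.03
eef_pos: [539.4, -127.3, 144.7]
tcp_rot: [-3.142, 0.0, -3.052]
ft_force: [1.3, -0.3, 0.1]
opening: 1.001
grip_force: 0.0
```

Request:
step_arm --plan '[{"x": -0.55,"y": 0.9,"z": 0,"rx": 0,"ry": 0,"rz": 0},{"x": -0.55,"y": 0.87,"z": 0,"rx": 0,"ry": 0,"rz": 0},{"x": 0,"y": 0,"z": 0.7,"rx": 0,"ry": 0,"rz": 0},{"x": 0,"y": 0,"z": 0.8,"rx": 0,"ry": 0,"rz": 0},{"x": 0,"y": 0,"z": 0.8,"rx": 0,"ry": 0,"rz": 0},{"x": 0,"y": 0,"z": 0.8,"rx": 0,"ry": 0,"rz": 0},{"x": 0,"y": 0,"z": 0.8,"rx": 0,"ry": 0,"rz": 0},{"x": 0,"y": 0,"z": 0.8,"rx": 0,"ry": 0,"rz": 0},{"x": 0,"y": 0,"z": 0.7,"rx": 0,"ry": 0,"rz": 0},{"x": 0,"y": 0,"z": 0,"rx": 0,"ry": 0,"rz": 0}]'

```text
t: 11.87
eef_pos: [561.0, -81.7, 6.9]
tcp_rot: [3.14, -0.004, -3.052]
ft_force: [-0.7, 0.3, -0.2]
opening: 0.999
grip_force: 0.0
```

Request:
step_arm --plan '[{"x": 0,"y": 0,"z": 0,"rx": 0,"ry": 0,"rz": 0},{"x": 0,"y": 0,"z": 0,"rx": 0,"ry": 0,"rz": 0},{"x": 0,"y": 0,"z": 0,"rx": 0,"ry": 0,"rz": 0},{"x": 0,"y": 0,"z": 0,"rx": 0,"ry": 0,"rz": 0},{"x": 0,"y": 0,"z": 0,"rx": 0,"ry": 0,"rz": 0},{"x": 0,"y": 0,"z": 0,"rx": 0,"ry": 0,"rz": 0},{"x": 0,"y": 0,"z": 0,"rx": 0,"ry": 0,"rz": 0},{"x": 0,"y": 0,"z": 0,"rx": 0,"ry": 0,"rz": 0},{"x": 0,"y": 0,"z": 0,"rx": 0,"ry": 0,"rz": 0},{"x": 0,"y": 0,"z": 0,"rx": 0,"ry": 0,"rz": 0}]' --jaw 1

```text
t: 12.7
eef_pos: [562.6, -82.2, 10.0]
tcp_rot: [-3.141, 0.001, -3.051]
ft_force: [-1.4, -1.8, 5.6]
opening: 0.522
grip_force: 29.8
```

```bash
python3 - <<'E'
from h import *
need(d2w([-28,-60]),12)
E
```

```text
to [564.1 -83.4] 12 units x y z [-0.06 -0.05 -0.08] rz 0.0
```

Request:
step_arm --plan '[{"x": 0.5,"y": 0,"z": 0,"rx": 0,"ry": 0,"rz": 0},{"x": 0.5,"y": 0,"z": 0,"rx": 0,"ry": 0,"rz": 0},{"x": 0.5,"y": 0,"z": 0,"rx": 0,"ry": 0,"rz": 0},{"x": 0.5,"y": 0,"z": 0,"rx": 0,"ry": 0,"rz": 0},{"x": 0.5,"y": 0,"z": 0,"rx": 0,"ry": 0,"rz": 0},{"x": 0.5,"y": 0,"z": 0,"rx": 0,"ry": 0,"rz": 0},{"x": 0.5,"y": 0,"z": 0,"rx": 0,"ry": 0,"rz": 0},{"x": 0.5,"y": 0,"z": 0,"rx": 0,"ry": 0,"rz": 0},{"x": 0.5,"y": 0,"z": 0,"rx": 0,"ry": 0,"rz": 0},{"x": 0.5,"y": 0,"z": 0,"rx": 0,"ry": 0,"rz": 0}]'

```text
t: 13.53
eef_pos: [438.5, -93.6, 9.9]
tcp_rot: [-3.141, 0.003, -3.052]
ft_force: [3.0, -0.3, 2.9]
opening: 0.528
grip_force: 29.8
```

Request:
step_arm --plan '[{"x": 0,"y": 0,"z": 0,"rx": 0,"ry": 0,"rz": 0},{"x": 0,"y": 0,"z": 0,"rx": 0,"ry": 0,"rz": 0},{"x": 0,"y": 0,"z": 0,"rx": 0,"ry": 0,"rz": 0},{"x": 0,"y": 0,"z": 0,"rx": 0,"ry": 0,"rz": 0},{"x": -0.4,"y": 0,"z": 0,"rx": 0,"ry": 0,"rz": 0},{"x": -0.4,"y": 0,"z": 0,"rx": 0,"ry": 0,"rz": 0},{"x": -0.4,"y": 0,"z": 0,"rx": 0,"ry": 0,"rz": 0},{"x": -0.4,"y": 0,"z": 0,"rx": 0,"ry": 0,"rz": 0},{"x": -0.38,"y": 0,"z": 0,"rx": 0,"ry": 0,"rz": 0},{"x": 0,"y": 0,"z": 0,"rx": 0,"ry": 0,"rz": 0}]' --jaw -0.5

```text
t: 14.37
eef_pos: [489.5, -88.8, 9.6]
tcp_rot: [-3.141, 0.002, -3.051]
ft_force: [-0.3, -0.8, 0.4]
opening: 0.749
grip_force: 0.0
```

Request:
step_arm --plan '[{"x": 0,"y": 0,"z": 0,"rx": 0,"ry": 0,"rz": 0},{"x": 0,"y": 0,"z": 0,"rx": 0,"ry": 0,"rz": 0},{"x": 0,"y": 0,"z": 0,"rx": 0,"ry": 0,"rz": 0},{"x": 0,"y": 0,"z": 0,"rx": 0,"ry": 0,"rz": 0},{"x": 0,"y": 0,"z": 0,"rx": 0,"ry": 0,"rz": 0},{"x": 0,"y": 0,"z": 0,"rx": 0,"ry": 0,"rz": 0},{"x": 0,"y": 0,"z": -0.6,"rx": 0,"ry": 0,"rz": 0},{"x": 0,"y": 0,"z": -0.8,"rx": 0,"ry": 0,"rz": 0},{"x": 0,"y": 0,"z": -0.8,"rx": 0,"ry": 0,"rz": 0},{"x": 0,"y": 0,"z": -0.8,"rx": 0,"ry": 0,"rz": 0}]' --jaw 1

```text
t: 15.2
eef_pos: [486.8, -88.7, 85.2]
tcp_rot: [3.141, -0.001, -3.052]
ft_force: [0.3, 0.5, -2.7]
opening: 0.526
grip_force: 29.9
```

```bash
python3 - <<'E'
from h import *
T=np.array([430.4,-331.9]); Rt=RA(-0.126)
need(T+Rt@[0,46],16,np.pi-0.126)
c=cam("top"); cv2.imwrite("pics/t1.png",cv2.resize(c["image"][130:310,230:490,::-1],None,fx=2,fy=2))
E
```

```text
to [ 436.2 -286.3] 16 units x y z [ 1.01 -8.09  2.77] rz 2.16
```

View pics/t1.png

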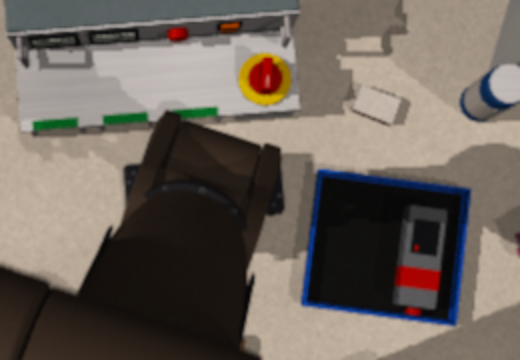

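The first spent pack lies flat on the right side of the tray, at (420,257) in the crop. The second is in the gripper.

Request:
step_arm --plan '[{"x": 0,"y": 0,"z": 0,"rx": 0,"ry": 0,"rz": 0.72},{"x": 0,"y": 0,"z": 0,"rx": 0,"ry": 0,"rz": 0.72},{"x": 0,"y": 0,"z": 0,"rx": 0,"ry": 0,"rz": 0.72},{"x": 0.1,"y": -0.8,"z": 0,"rx": 0,"ry": 0,"rz": 0},{"x": 0.1,"y": -0.8,"z": 0,"rx": 0,"ry": 0,"rz": 0},{"x": 0.1,"y": -0.8,"z": 0,"rx": 0,"ry": 0,"rz": 0},{"x": 0.1,"y": -0.8,"z": 0,"rx": 0,"ry": 0,"rz": 0},{"x": 0.1,"y": -0.8,"z": 0,"rx": 0,"ry": 0,"rz": 0},{"x": 0.1,"y": -0.8,"z": 0,"rx": 0,"ry": 0,"rz": 0},{"x": 0.1,"y": -0.8,"z": 0,"rx": 0,"ry": 0,"rz": 0}]'

```text
t: 16.08
eef_pos: [451.6, -226.3, 84.0]
tcp_rot: [3.141, -0.001, 3.016]
ft_force: [0.9, 0.1, -3.3]
opening: 0.525
grip_force: 29.9
```

Request:
step_arm --plan '[{"x": 0.1,"y": -0.8,"z": 0,"rx": 0,"ry": 0,"rz": 0},{"x": 0.1,"y": -0.8,"z": 0,"rx": 0,"ry": 0,"rz": 0},{"x": 0.1,"y": -0.8,"z": 0,"rx": 0,"ry": 0,"rz": 0},{"x": 0,"y": 0,"z": 0,"rx": 0,"ry": 0,"rz": 0},{"x": 0,"y": 0,"z": 0.6,"rx": 0,"ry": 0,"rz": 0},{"x": 0,"y": 0,"z": 0.6,"rx": 0,"ry": 0,"rz": 0},{"x": 0,"y": 0,"z": 0.6,"rx": 0,"ry": 0,"rz": 0},{"x": 0,"y": 0,"z": 0.5,"rx": 0,"ry": 0,"rz": 0},{"x": 0,"y": 0,"z": 0.4,"rx": 0,"ry": 0,"rz": 0},{"x": 0,"y": 0,"z": 0,"rx": 0,"ry": 0,"rz": 0}]'

```text
t: 16.92
eef_pos: [436.6, -283.2, 15.2]
tcp_rot: [3.14, -0.003, 3.016]
ft_force: [0.0, -0.1, -3.3]
opening: 0.527
grip_force: 29.9
```

```bash
python3 - <<'E'
from h import *
T=np.array([430.4,-331.9]); Rt=RA(-0.126)
need(T+Rt@[0,46],16,np.pi-0.126); s=state();print(s["opening"],s["grip_force"],s["ft_force"])
E
```

```text
to [ 436.2 -286.3] 16 units x y z [ 0.   -0.12 -0.03] rz 0.0
0.526949783075764 29.851008653640747 [ 0.04882212 -0.08501039 -3.34871472]
```

Request:
step_arm --plan '[{"x": 0,"y": 0,"z": 0,"rx": 0,"ry": 0,"rz": 0},{"x": 0,"y": 0,"z": 0,"rx": 0,"ry": 0,"rz": 0},{"x": 0,"y": 0,"z": 0,"rx": 0,"ry": 0,"rz": 0},{"x": 0,"y": 0,"z": 0,"rx": 0,"ry": 0,"rz": 0},{"x": 0,"y": 0,"z": -1,"rx": 0,"ry": 0,"rz": 0},{"x": 0,"y": 0,"z": -1,"rx": 0,"ry": 0,"rz": 0},{"x": 0,"y": 0,"z": -1,"rx": 0,"ry": 0,"rz": 0},{"x": 0,"y": 0,"z": -1,"rx": 0,"ry": 0,"rz": 0},{"x": 0,"y": 0,"z": -1,"rx": 0,"ry": 0,"rz": 0},{"x": 0,"y": 0,"z": -1,"rx": 0,"ry": 0,"rz": 0}]' --jaw -0.35

```text
t: 17.75
eef_pos: [437.2, -284.0, 169.0]
tcp_rot: [-3.141, 0.001, 3.016]
ft_force: [0.2, -0.1, -0.2]
opening: 0.675
grip_force: 0.0
```

```bash
cat >> h.py <<'E'
def fresh(c=None,zmin=30,zmax=45,red=False):
    c=c or cam("top"); P=pts(c); Z=P[:,:,2]; hsv=cv2.cvtColor(c["image"],cv2.COLOR_RGB2HSV)
    h=hsv[:,:,0].astype(int)
    g=(((h<8)|(h>172)) if red else (abs(h-65)<20))&(hsv[:,:,1]>120)
    m=(Z>zmin)&(Z<zmax); n,l,s,_=cv2.connectedComponentsWithStats(m.astype(np.uint8)); out=[]
    for i in range(1,n):
        k=l==i
        if 300<s[i,4]<1500 and (g&k).sum()>60:
            v,u=np.nonzero(k); q=np.array([ray(c,a,b,36)[:2] for a,b in zip(u,v)],np.float32)
            r=cv2.minAreaRect(q); b=cv2.boxPoints(r); e=max((b[1]-b[0],b[2]-b[1]),key=np.linalg.norm)
            yaw=np.arctan2(e[1],e[0]); yaw=(yaw+np.pi/2)%np.pi-np.pi/2
            v,u=np.nonzero(k&g); gb=np.mean([ray(c,a,b_,36)[:2] for a,b_ in zip(u,v)],0)
            print("pack px",s[i,:4],"c",np.round(r[0],1),"mean",q.mean(0).round(1),"size",np.round(r[1],1),"yaw",round(float(yaw),3),"green",gb.round(0))
            out.append((np.array(r[0]),yaw))
    return out
E
python3 - <<'E'
from h import *
c=cam("top"); np.save("pics/t2.npy",c,allow_pickle=True)
for p,y in fresh(c): need(p,10,np.pi+y)
fresh(c,red=True)
E
```

```text
pack px [124 227  27  55] c [420.5 404.7] mean [424.2 405. ] size [ 52.9 139. ] yaw -0.127 green [407. 408.]
pack px [178 234  24  53] c [406.4 270.1] mean [407.1 270.5] size [ 51.8 133. ] yaw -0.07 green [389. 272.]
to [420.5 404.7] 10 units x y z [ 4.22 27.28  6.53] rz 0.02
to [406.4 270.1] 10 units x y z [ 2.84 22.06  6.53] rz -0.56
pack px [490 224  53  40] c [ 455.8 -568.9] mean [ 455.6 -568.9] size [ 51.2 131.5] yaw -1.062 green [ 449. -561.]
```

Request:
step_arm --plan '[{"x": 0,"y": 0,"z": 0,"rx": 0,"ry": 0,"rz": -0.56},{"x": 0.12,"y": 0.9,"z": 0,"rx": 0,"ry": 0,"rz": 0},{"x": 0.12,"y": 1,"z": 0,"rx": 0,"ry": 0,"rz": 0},{"x": 0.12,"y": 1,"z": 0,"rx": 0,"ry": 0,"rz": 0},{"x": 0.12,"y": 1,"z": 0,"rx": 0,"ry": 0,"rz": 0},{"x": 0.12,"y": 1,"z": 0,"rx": 0,"ry": 0,"rz": 0},{"x": 0.12,"y": 1,"z": 0,"rx": 0,"ry": 0,"rz": 0},{"x": 0.12,"y": 1,"z": 0,"rx": 0,"ry": 0,"rz": 0},{"x": 0.12,"y": 1,"z": 0,"rx": 0,"ry": 0,"rz": 0},{"x": 0.12,"y": 1,"z": 0,"rx": 0,"ry": 0,"rz": 0}]' --jaw -1

```text
t: 18.63
eef_pos: [425.7, -59.1, 167.6]
tcp_rot: [-3.141, 0.001, 3.072]
ft_force: [-0.6, 0.3, -0.9]
opening: 1.0
grip_force: 0.0
```

Request:
step_arm --plan '[{"x": 0.12,"y": 1,"z": 0,"rx": 0,"ry": 0,"rz": 0},{"x": 0.12,"y": 1,"z": 0,"rx": 0,"ry": 0,"rz": 0},{"x": 0.12,"y": 1,"z": 0,"rx": 0,"ry": 0,"rz": 0},{"x": 0.12,"y": 1,"z": 0,"rx": 0,"ry": 0,"rz": 0},{"x": 0.12,"y": 1,"z": 0,"rx": 0,"ry": 0,"rz": 0},{"x": 0.12,"y": 1,"z": 0,"rx": 0,"ry": 0,"rz": 0},{"x": 0.12,"y": 1,"z": 0,"rx": 0,"ry": 0,"rz": 0},{"x": 0.12,"y": 1,"z": 0,"rx": 0,"ry": 0,"rz": 0},{"x": 0.12,"y": 1,"z": 0,"rx": 0,"ry": 0,"rz": 0},{"x": 0.12,"y": 1,"z": 0,"rx": 0,"ry": 0,"rz": 0}]'

```text
t: 19.47
eef_pos: [413.2, 192.5, 167.6]
tcp_rot: [3.141, 0.001, 3.072]
ft_force: [0.0, -0.3, -0.5]
opening: 1.001
grip_force: 0.0
```

Request:
step_arm --plan '[{"x": 0.2,"y": 1,"z": 0,"rx": 0,"ry": 0,"rz": 0},{"x": 0.2,"y": 1,"z": 0,"rx": 0,"ry": 0,"rz": 0},{"x": 0.16,"y": 1,"z": 0,"rx": 0,"ry": 0,"rz": 0},{"x": 0,"y": 0.16,"z": 0,"rx": 0,"ry": 0,"rz": 0},{"x": 0,"y": 0,"z": 0.8,"rx": 0,"ry": 0,"rz": 0},{"x": 0,"y": 0,"z": 0.8,"rx": 0,"ry": 0,"rz": 0},{"x": 0,"y": 0,"z": 0.8,"rx": 0,"ry": 0,"rz": 0},{"x": 0,"y": 0,"z": 0.6,"rx": 0,"ry": 0,"rz": 0},{"x": 0,"y": 0,"z": 0,"rx": 0,"ry": 0,"rz": 0},{"x": 0,"y": 0,"z": 0,"rx": 0,"ry": 0,"rz": 0}]'

```text
t: 20.3
eef_pos: [404.9, 270.6, 92.2]
tcp_rot: [-3.141, -0.001, 3.072]
ft_force: [-0.5, -0.3, -0.6]
opening: 0.998
grip_force: 0.0
```

```bash
python3 - <<'E'
from h import *
need([406.5,270.3],12,np.pi-.07)
E
```

```text
to [406.5 270.3] 12 units x y z [-0.06 -0.01  3.21] rz -0.0
```

Request:
step_arm --plan '[{"x": -0.06,"y": 0,"z": 0.8,"rx": 0,"ry": 0,"rz": 0},{"x": 0,"y": 0,"z": 0.8,"rx": 0,"ry": 0,"rz": 0},{"x": 0,"y": 0,"z": 0.8,"rx": 0,"ry": 0,"rz": 0},{"x": 0,"y": 0,"z": 0.75,"rx": 0,"ry": 0,"rz": 0},{"x": 0,"y": 0,"z": 0,"rx": 0,"ry": 0,"rz": 0},{"x": 0,"y": 0,"z": 0,"rx": 0,"ry": 0,"rz": 0},{"x": 0,"y": 0,"z": 0,"rx": 0,"ry": 0,"rz": 0},{"x": 0,"y": 0,"z": 0,"rx": 0,"ry": 0,"rz": 0},{"x": 0,"y": 0,"z": 0,"rx": 0,"ry": 0,"rz": 0},{"x": 0,"y": 0,"z": 0,"rx": 0,"ry": 0,"rz": 0}]'

```text
t: 21.13
eef_pos: [406.8, 271.1, 14.2]
tcp_rot: [3.141, 0.001, 3.072]
ft_force: [0.3, 0.8, -0.2]
opening: 1.001
grip_force: 0.0
```

Request:
step_arm --plan '[{"x": 0,"y": 0,"z": 0,"rx": 0,"ry": 0,"rz": 0},{"x": 0,"y": 0,"z": 0,"rx": 0,"ry": 0,"rz": 0},{"x": 0,"y": 0,"z": 0,"rx": 0,"ry": 0,"rz": 0},{"x": 0,"y": 0,"z": 0,"rx": 0,"ry": 0,"rz": 0},{"x": 0,"y": 0,"z": 0,"rx": 0,"ry": 0,"rz": 0},{"x": 0,"y": 0,"z": 0,"rx": 0,"ry": 0,"rz": 0},{"x": 0,"y": 0,"z": 0,"rx": 0,"ry": 0,"rz": 0},{"x": 0,"y": 0,"z": -0.6,"rx": 0,"ry": 0,"rz": 0},{"x": 0,"y": 0,"z": -0.9,"rx": 0,"ry": 0,"rz": 0},{"x": 0,"y": 0,"z": -0.9,"rx": 0,"ry": 0,"rz": 0}]' --jaw 1

```text
t: 21.97
eef_pos: [405.8, 270.5, 73.4]
tcp_rot: [-3.14, -0.002, 3.072]
ft_force: [-0.1, -0.2, -5.2]
opening: 0.523
grip_force: 30.0
```

Request:
step_arm --plan '[{"x": 0,"y": 0,"z": -0.8,"rx": 0,"ry": 0,"rz": -0.8},{"x": 0,"y": 0,"z": -0.8,"rx": 0,"ry": 0,"rz": -0.8},{"x": 0,"y": 0,"z": 0,"rx": 0,"ry": 0,"rz": 0},{"x": 0,"y": 0,"z": 0,"rx": 0,"ry": 0,"rz": 0},{"x": 0,"y": 0,"z": 0,"rx": 0,"ry": 0,"rz": 0},{"x": 0,"y": 0,"z": 0,"rx": 0,"ry": 0,"rz": 0},{"x": 0,"y": 0,"z": 0,"rx": 0,"ry": 0,"rz": 0},{"x": 0,"y": 0,"z": 0,"rx": 0,"ry": 0,"rz": 0},{"x": 0,"y": 0,"z": 0,"rx": 0,"ry": 0,"rz": 0},{"x": 0,"y": 0,"z": 0,"rx": 0,"ry": 0,"rz": 0}]'

```text
t: 22.8
eef_pos: [406.3, 270.8, 113.0]
tcp_rot: [-3.141, -0.001, -3.052]
ft_force: [0.2, 0.1, -4.1]
opening: 0.522
grip_force: 30.0
```

```bash
python3 - <<'E'
from h import *
need(d2w([-100,30]),14)
c=cam("side"); cv2.imwrite("pics/s2.png",c["image"][100:300,130:430,::-1])
E
```

```text
to [ 4.843e+02 -2.000e-01] 14 units x y z [ -2.13 -11.08   3.96] rz -0.0
```

View pics/s2.png

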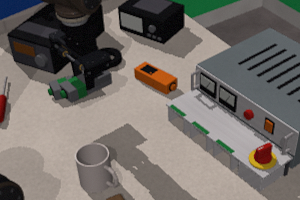

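The pack is held level at (75,90) in the crop, and the bays are clear.

Request:
step_arm --plan '[{"x": -0.1,"y": -0.7,"z": 0,"rx": 0,"ry": 0,"rz": 0},{"x": -0.2,"y": -1,"z": 0,"rx": 0,"ry": 0,"rz": 0},{"x": -0.2,"y": -1,"z": 0,"rx": 0,"ry": 0,"rz": 0},{"x": -0.2,"y": -1,"z": 0,"rx": 0,"ry": 0,"rz": 0},{"x": -0.2,"y": -1,"z": 0,"rx": 0,"ry": 0,"rz": 0},{"x": -0.2,"y": -1,"z": 0,"rx": 0,"ry": 0,"rz": 0},{"x": -0.2,"y": -1,"z": 0,"rx": 0,"ry": 0,"rz": 0},{"x": -0.2,"y": -1,"z": 0,"rx": 0,"ry": 0,"rz": 0},{"x": -0.2,"y": -1,"z": 0,"rx": 0,"ry": 0,"rz": 0},{"x": -0.2,"y": -1,"z": 0,"rx": 0,"ry": 0,"rz": 0}]'

```text
t: 23.68
eef_pos: [475.8, 32.4, 113.4]
tcp_rot: [3.142, 0.0, -3.052]
ft_force: [0.1, 0.5, -3.5]
opening: 0.522
grip_force: 30.0
```

Request:
step_arm --plan '[{"x": -0.2,"y": -0.8,"z": 0,"rx": 0,"ry": 0,"rz": 0},{"x": -0.03,"y": -0.58,"z": 0,"rx": 0,"ry": 0,"rz": 0},{"x": 0,"y": 0,"z": 0.7,"rx": 0,"ry": 0,"rz": 0},{"x": 0,"y": 0,"z": 0.7,"rx": 0,"ry": 0,"rz": 0},{"x": 0,"y": 0,"z": 0.7,"rx": 0,"ry": 0,"rz": 0},{"x": 0,"y": 0,"z": 0.7,"rx": 0,"ry": 0,"rz": 0},{"x": 0,"y": 0,"z": 0.6,"rx": 0,"ry": 0,"rz": 0},{"x": 0,"y": 0,"z": 0.4,"rx": 0,"ry": 0,"rz": 0},{"x": 0,"y": 0,"z": 0,"rx": 0,"ry": 0,"rz": 0},{"x": 0,"y": 0,"z": 0,"rx": 0,"ry": 0,"rz": 0}]'

```text
t: 24.52
eef_pos: [484.5, -0.2, 18.1]
tcp_rot: [3.141, -0.0, -3.051]
ft_force: [-0.0, -0.0, -3.5]
opening: 0.526
grip_force: 30.0
```

```bash
python3 - <<'E'
from h import *
need(d2w([-24,30]),13.5)
s=state();print(s["ft_force"],s["opening"])
c=cam("top"); np.save("pics/t3.npy",c,allow_pickle=True)
fresh(c)
for n,u,v in(("l1",258,192),("l2",293,189),("l3",327,186)): print(w2d(pts(c)[v,u]))
E
```

```text
to [560.    6.6] 13.5 units x y z [-3.03 -0.    0.19] rz 0.0
[-0.04110534 -0.02743942 -3.53823598] 0.525779905704775
[  4.95878281 116.81303041]
[ 6.11419952 26.92507768]
[  5.73261107 -60.63238265]
```

Request:
step_arm --plan '[{"x": -0.2,"y": 0,"z": 0.1,"rx": 0,"ry": 0,"rz": 0},{"x": -0.3,"y": 0,"z": 0.05,"rx": 0,"ry": 0,"rz": 0},{"x": -0.3,"y": 0,"z": 0,"rx": 0,"ry": 0,"rz": 0},{"x": -0.3,"y": 0,"z": 0,"rx": 0,"ry": 0,"rz": 0},{"x": -0.3,"y": 0,"z": 0,"rx": 0,"ry": 0,"rz": 0},{"x": -0.3,"y": 0,"z": 0,"rx": 0,"ry": 0,"rz": 0},{"x": 0,"y": 0,"z": 0,"rx": 0,"ry": 0,"rz": 0},{"x": 0,"y": 0,"z": 0,"rx": 0,"ry": 0,"rz": 0},{"x": 0,"y": 0,"z": 0,"rx": 0,"ry": 0,"rz": 0},{"x": 0,"y": 0,"z": 0,"rx": 0,"ry": 0,"rz": 0}]'

```text
t: 25.4
eef_pos: [528.2, 3.6, 15.4]
tcp_rot: [-3.141, 0.004, -3.052]
ft_force: [3.9, 1.6, 6.1]
opening: 0.525
grip_force: 30.0
```

Request:
step_arm --plan '[{"x": -0.2,"y": 0,"z": 0,"rx": 0,"ry": 0,"rz": 0},{"x": -0.2,"y": 0,"z": 0,"rx": 0,"ry": 0,"rz": 0},{"x": -0.2,"y": 0,"z": 0,"rx": 0,"ry": 0,"rz": 0},{"x": -0.2,"y": 0,"z": 0,"rx": 0,"ry": 0,"rz": 0},{"x": -0.2,"y": 0,"z": 0,"rx": 0,"ry": 0,"rz": 0},{"x": -0.2,"y": 0,"z": 0,"rx": 0,"ry": 0,"rz": 0},{"x": 0,"y": 0,"z": 0,"rx": 0,"ry": 0,"rz": 0},{"x": 0,"y": 0,"z": 0,"rx": 0,"ry": 0,"rz": 0},{"x": 0,"y": 0,"z": 0,"rx": 0,"ry": 0,"rz": 0},{"x": 0,"y": 0,"z": 0,"rx": 0,"ry": 0,"rz": 0}]'

```text
t: 26.23
eef_pos: [556.3, 6.4, 15.4]
tcp_rot: [3.142, -0.0, -3.051]
ft_force: [-3.5, 0.6, 10.7]
opening: 0.522
grip_force: 30.0
```

```bash
python3 - <<'E'
from h import *
need(d2w([-24,30]),13.5)
s=state();print(s["ft_force"],s["moment"],s["opening"])
c=cam("side"); cv2.imwrite("pics/s3.png",cv2.resize(c["image"][170:290,250:430,::-1],None,fx=3,fy=3))
E
```

```text
to [560.    6.6] 13.5 units x y z [-0.15 -0.    0.08] rz 0.0
[-3.53914325  0.6002458  10.70957239] [0.29213342 0.70906323 0.04204802] 0.5223691490048658
```

View pics/s3.png

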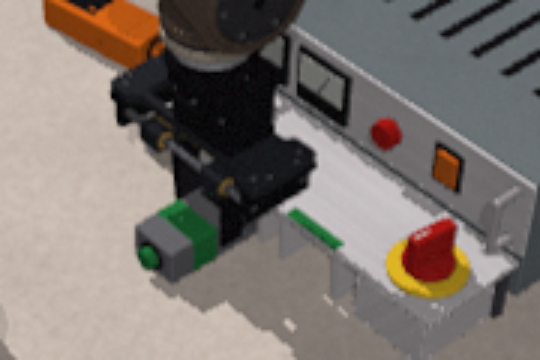

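The pack is started into bay 2 with its button facing out. Next I release it, go behind it and push on the button.

Request:
step_arm --plan '[{"x": 0,"y": 0,"z": 0,"rx": 0,"ry": 0,"rz": 0},{"x": 0,"y": 0,"z": 0,"rx": 0,"ry": 0,"rz": 0},{"x": 0,"y": 0,"z": 0,"rx": 0,"ry": 0,"rz": 0},{"x": 0,"y": 0,"z": 0,"rx": 0,"ry": 0,"rz": 0},{"x": 0,"y": 0,"z": -0.7,"rx": 0,"ry": 0,"rz": 0},{"x": 0,"y": 0,"z": -0.9,"rx": 0,"ry": 0,"rz": 0},{"x": 0,"y": 0,"z": -0.9,"rx": 0,"ry": 0,"rz": 0},{"x": 0.9,"y": 0,"z": -0.2,"rx": 0,"ry": 0,"rz": 0},{"x": 0.9,"y": 0,"z": 0,"rx": 0,"ry": 0,"rz": 0},{"x": 0.9,"y": 0,"z": 0,"rx": 0,"ry": 0,"rz": 0}]' --jaw -0.4

```text
t: 27.12
eef_pos: [488.7, 0.2, 82.5]
tcp_rot: [-3.141, 0.001, -3.051]
ft_force: [-0.4, 0.1, 0.0]
opening: 0.7
grip_force: 0.0
```

Request:
step_arm --plan '[{"x": 0.85,"y": 0,"z": 0,"rx": 0,"ry": 0,"rz": 0},{"x": 0.85,"y": 0,"z": 0,"rx": 0,"ry": 0,"rz": 0},{"x": 0,"y": 0,"z": 0,"rx": 0,"ry": 0,"rz": 0},{"x": 0,"y": 0,"z": 0,"rx": 0,"ry": 0,"rz": 0},{"x": 0,"y": 0,"z": 0,"rx": 0,"ry": 0,"rz": 0},{"x": 0,"y": 0,"z": 0.7,"rx": 0,"ry": 0,"rz": 0},{"x": 0,"y": 0,"z": 0.7,"rx": 0,"ry": 0,"rz": 0},{"x": 0,"y": 0,"z": 0.7,"rx": 0,"ry": 0,"rz": 0},{"x": 0,"y": 0,"z": 0.5,"rx": 0,"ry": 0,"rz": 0},{"x": 0,"y": 0,"z": 0,"rx": 0,"ry": 0,"rz": 0}]' --jaw 1

```text
t: 27.95
eef_pos: [447.2, -3.5, 15.1]
tcp_rot: [3.141, -0.002, -3.051]
ft_force: [-0.2, 0.3, 0.0]
opening: 0.052
grip_force: 0.0
```

```bash
python3 - <<'E'
from h import *
need(d2w([-80,30]),9)
s=state();print(s["ft_force"],s["opening"])
c=cam("top"); np.save("pics/t4.npy",c,allow_pickle=True); fresh(c)
P=pts(c);hsv=cv2.cvtColor(c["image"],cv2.COLOR_RGB2HSV)
g=(abs(hsv[:,:,0].astype(int)-65)<20)&(hsv[:,:,1]>120)
n,l,s,ce=cv2.connectedComponentsWithStats(g.astype(np.uint8))
for i in range(1,n):
    if s[i,4]>12: q=np.median(P[l==i],0); print("green",ce[i].round(0),s[i,4],q.round(0),w2d(q).round(0))
E
```

```text
to [504.2   1.6] 9 units x y z [-2.29 -0.    0.24] rz 0.0
[-0.20939518  0.30502267  0.00862999] 0.05180820935529337
pack px [280 192  24  28] c [548.3   9.6] mean [551.1   6.8] size [73.1 54.8] yaw 0.1 green [534.   4.]
pack px [124 227  28  50] c [425.5 405.2] mean [453.7 411.2] size [ 50.7 129.9] yaw -0.127 green [433. 419.]
green [327. 186.] 83 [598. -81.  56.] [  6. -61.]
green [292. 190.] 120 [588.  14.  54.] [ 4. 35.]
green [257. 192.] 88 [581.  98.  55.] [  5. 119.]
green [294. 213.] 169 [530.   1.  37.] [-55.  27.]
green [135. 241.] 36 [454. 412.  37.] [-93. 444.]
green [128. 261.] 30 [402. 428.  38.] [-143.  464.]
```

Request:
step_arm --plan '[{"x": 0,"y": 0,"z": 0.2,"rx": 0,"ry": 0,"rz": 0},{"x": -0.3,"y": 0,"z": 0,"rx": 0,"ry": 0,"rz": 0},{"x": -0.3,"y": 0,"z": 0,"rx": 0,"ry": 0,"rz": 0},{"x": -0.2,"y": 0,"z": 0,"rx": 0,"ry": 0,"rz": 0},{"x": -0.2,"y": 0,"z": 0,"rx": 0,"ry": 0,"rz": 0},{"x": -0.2,"y": 0,"z": 0,"rx": 0,"ry": 0,"rz": 0},{"x": -0.2,"y": 0,"z": 0,"rx": 0,"ry": 0,"rz": 0},{"x": -0.2,"y": 0,"z": 0,"rx": 0,"ry": 0,"rz": 0},{"x": -0.2,"y": 0,"z": 0,"rx": 0,"ry": 0,"rz": 0},{"x": 0,"y": 0,"z": 0,"rx": 0,"ry": 0,"rz": 0}]'

```text
t: 28.83
eef_pos: [493.2, 0.5, 12.2]
tcp_rot: [-3.141, 0.002, -3.051]
ft_force: [1.0, -0.8, -0.5]
opening: 0.004
grip_force: 0.0
```

Request:
step_arm --plan '[{"x": -0.1,"y": 0,"z": 0,"rx": 0,"ry": 0,"rz": 0},{"x": -0.1,"y": 0,"z": 0,"rx": 0,"ry": 0,"rz": 0},{"x": -0.1,"y": 0,"z": 0,"rx": 0,"ry": 0,"rz": 0},{"x": -0.1,"y": 0,"z": 0,"rx": 0,"ry": 0,"rz": 0},{"x": -0.1,"y": 0,"z": 0,"rx": 0,"ry": 0,"rz": 0},{"x": -0.1,"y": 0,"z": 0,"rx": 0,"ry": 0,"rz": 0},{"x": 0,"y": 0,"z": 0,"rx": 0,"ry": 0,"rz": 0},{"x": 0,"y": 0,"z": 0,"rx": 0,"ry": 0,"rz": 0},{"x": 0,"y": 0,"z": 0,"rx": 0,"ry": 0,"rz": 0},{"x": 0,"y": 0,"z": 0,"rx": 0,"ry": 0,"rz": 0}]'

```text
t: 29.67
eef_pos: [507.0, 1.8, 12.2]
tcp_rot: [-3.142, 0.001, -3.051]
ft_force: [-0.7, 0.8, -1.0]
opening: 0.005
grip_force: 0.0
```

```bash
python3 - <<'E'
from h import *
need(d2w([-59,30]),9)
s=state();print(s["ft_force"],s["opening"],w2d(s["eef_pos"]))
E
```

```text
to [525.1   3.5] 9 units x y z [-0.73  0.    0.13] rz 0.0
[-0.70838937  0.84959966 -0.99950136] 0.005036105588202943 [-77.17150965  29.94926192]
```

Request:
step_arm --plan '[{"x": -0.1,"y": 0,"z": 0,"rx": 0,"ry": 0,"rz": 0},{"x": -0.1,"y": 0,"z": 0,"rx": 0,"ry": 0,"rz": 0},{"x": -0.1,"y": 0,"z": 0,"rx": 0,"ry": 0,"rz": 0},{"x": -0.08,"y": 0,"z": 0,"rx": 0,"ry": 0,"rz": 0},{"x": -0.05,"y": 0,"z": 0,"rx": 0,"ry": 0,"rz": 0},{"x": 0,"y": 0,"z": 0,"rx": 0,"ry": 0,"rz": 0},{"x": 0,"y": 0,"z": 0,"rx": 0,"ry": 0,"rz": 0},{"x": 0,"y": 0,"z": 0,"rx": 0,"ry": 0,"rz": 0},{"x": 0,"y": 0,"z": 0,"rx": 0,"ry": 0,"rz": 0},{"x": 0,"y": 0,"z": 0,"rx": 0,"ry": 0,"rz": 0}]'

```text
t: 30.5
eef_pos: [517.8, 2.8, 12.2]
tcp_rot: [-3.142, 0.001, -3.051]
ft_force: [-0.2, 0.7, -0.4]
opening: 0.006
grip_force: 0.0
```

```bash
python3 - <<'E'
from h import *
s=state();print(s["ft_force"],s["opening"],w2d(s["eef_pos"]))
c=cam("top"); cv2.imwrite("pics/t5.png",cv2.resize(c["image"][150:250,230:390,::-1],None,fx=4,fy=4,interpolation=cv2.INTER_CUBIC))
E
```

```text
[-0.23980928  0.65875667 -0.37826576] 0.006080694635551514 [-66.36301514  29.94827938]
```

View pics/t5.png

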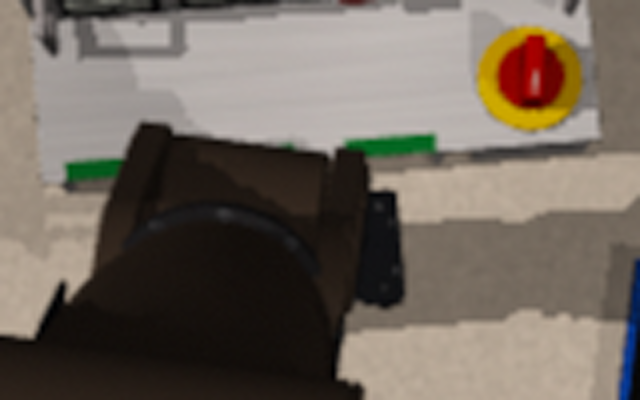

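The arm hides the pack here. I'll carry on in small steps and watch the force.

Request:
step_arm --plan '[{"x": -0.06,"y": 0,"z": 0,"rx": 0,"ry": 0,"rz": 0},{"x": -0.06,"y": 0,"z": 0,"rx": 0,"ry": 0,"rz": 0},{"x": -0.06,"y": 0,"z": 0,"rx": 0,"ry": 0,"rz": 0},{"x": 0,"y": 0,"z": 0,"rx": 0,"ry": 0,"rz": 0},{"x": 0,"y": 0,"z": 0,"rx": 0,"ry": 0,"rz": 0},{"x": 0,"y": 0,"z": 0,"rx": 0,"ry": 0,"rz": 0},{"x": 0,"y": 0,"z": 0,"rx": 0,"ry": 0,"rz": 0},{"x": 0,"y": 0,"z": 0,"rx": 0,"ry": 0,"rz": 0},{"x": 0,"y": 0,"z": 0,"rx": 0,"ry": 0,"rz": 0},{"x": 0,"y": 0,"z": 0,"rx": 0,"ry": 0,"rz": 0}]'

```text
t: 31.38
eef_pos: [521.3, 3.2, 12.1]
tcp_rot: [3.141, -0.002, -3.051]
ft_force: [-4.8, -1.3, 3.3]
opening: 0.004
grip_force: 2.6
```

Request:
step_arm --plan '[{"x": -0.04,"y": 0,"z": 0,"rx": 0,"ry": 0,"rz": 0},{"x": -0.04,"y": 0,"z": 0,"rx": 0,"ry": 0,"rz": 0},{"x": -0.04,"y": 0,"z": 0,"rx": 0,"ry": 0,"rz": 0},{"x": 0,"y": 0,"z": 0,"rx": 0,"ry": 0,"rz": 0},{"x": 0,"y": 0,"z": 0,"rx": 0,"ry": 0,"rz": 0},{"x": 0,"y": 0,"z": 0,"rx": 0,"ry": 0,"rz": 0},{"x": 0,"y": 0,"z": 0,"rx": 0,"ry": 0,"rz": 0},{"x": 0,"y": 0,"z": 0,"rx": 0,"ry": 0,"rz": 0},{"x": 0,"y": 0,"z": 0,"rx": 0,"ry": 0,"rz": 0},{"x": 0,"y": 0,"z": 0,"rx": 0,"ry": 0,"rz": 0}]'

```text
t: 32.22
eef_pos: [524.4, 3.5, 12.1]
tcp_rot: [3.141, -0.001, -3.051]
ft_force: [-4.3, -0.2, 3.1]
opening: 0.003
grip_force: 2.5
```

```bash
python3 - <<'E'
from h import *
s=state();print(s["ft_force"],s["opening"],w2d(s["eef_pos"]))
E
```

```text
[-4.25235414 -0.17678839  3.09326701] 0.003059133397248788 [-59.77589989  30.11775644]
```

Request:
step_arm --plan '[{"x": -0.05,"y": 0,"z": 0,"rx": 0,"ry": 0,"rz": 0},{"x": -0.05,"y": 0,"z": 0,"rx": 0,"ry": 0,"rz": 0},{"x": 0,"y": 0,"z": 0,"rx": 0,"ry": 0,"rz": 0},{"x": 0,"y": 0,"z": 0,"rx": 0,"ry": 0,"rz": 0},{"x": 0,"y": 0,"z": 0,"rx": 0,"ry": 0,"rz": 0},{"x": 0,"y": 0,"z": 0,"rx": 0,"ry": 0,"rz": 0},{"x": 0,"y": 0,"z": 0,"rx": 0,"ry": 0,"rz": 0},{"x": 0,"y": 0,"z": 0,"rx": 0,"ry": 0,"rz": 0},{"x": 0,"y": 0,"z": 0,"rx": 0,"ry": 0,"rz": 0},{"x": 0,"y": 0,"z": 0,"rx": 0,"ry": 0,"rz": 0}]'

```text
t: 33.05
eef_pos: [524.8, 3.7, 11.9]
tcp_rot: [3.141, -0.006, -3.051]
ft_force: [-13.0, -3.5, 7.4]
opening: 0.008
grip_force: 6.7
```

Request:
step_arm --plan '[{"x": -0.05,"y": 0,"z": 0,"rx": 0,"ry": 0,"rz": 0},{"x": 0,"y": 0,"z": 0,"rx": 0,"ry": 0,"rz": 0},{"x": 0,"y": 0,"z": 0,"rx": 0,"ry": 0,"rz": 0},{"x": 0,"y": 0,"z": 0,"rx": 0,"ry": 0,"rz": 0},{"x": 0,"y": 0,"z": 0,"rx": 0,"ry": 0,"rz": 0},{"x": 0,"y": 0,"z": 0,"rx": 0,"ry": 0,"rz": 0},{"x": 0,"y": 0,"z": 0,"rx": 0,"ry": 0,"rz": 0},{"x": 0,"y": 0,"z": 0,"rx": 0,"ry": 0,"rz": 0},{"x": 0,"y": 0,"z": 0,"rx": 0,"ry": 0,"rz": 0},{"x": 0,"y": 0,"z": 0,"rx": 0,"ry": 0,"rz": 0}]'

```text
t: 33.88
eef_pos: [524.8, 3.8, 11.8]
tcp_rot: [3.14, -0.008, -3.051]
ft_force: [-18.4, -4.4, 9.8]
opening: 0.008
grip_force: 9.2
```

The push hit a hard stop at TCP dock x ≈ -59.4, where a fully-in button is expected (-59). I'm backing off to fetch the second charged pack.

Request:
step_arm --plan '[{"x": 0.3,"y": 0,"z": 0,"rx": 0,"ry": 0,"rz": 0},{"x": 0.6,"y": 0,"z": 0,"rx": 0,"ry": 0,"rz": 0},{"x": 0.8,"y": 0,"z": -0.5,"rx": 0,"ry": 0,"rz": 0},{"x": 0.8,"y": 0.5,"z": -1,"rx": 0,"ry": 0,"rz": 0},{"x": 0.5,"y": 1,"z": -1,"rx": 0,"ry": 0,"rz": 0},{"x": 0,"y": 1,"z": -1,"rx": 0,"ry": 0,"rz": 0},{"x": 0,"y": 1,"z": -1,"rx": 0,"ry": 0,"rz": 0},{"x": 0,"y": 1,"z": -1,"rx": 0,"ry": 0,"rz": 0},{"x": 0,"y": 1,"z": -0.5,"rx": 0,"ry": 0,"rz": 0},{"x": 0,"y": 0,"z": 0,"rx": 0,"ry": 0,"rz": 0}]' --jaw -1

```text
t: 34.72
eef_pos: [442.7, 137.2, 165.1]
tcp_rot: [3.141, 0.006, -3.049]
ft_force: [-0.7, -0.5, 0.1]
opening: 0.653
grip_force: 0.0
```

```bash
python3 - <<'E'
from h import *
c=cam("top"); save(c,"t6")
fr=fresh(c); fresh(c,red=True)
for p,y in fr: print(w2d(p)); need(p,12,np.pi+y)
P=pts(c);hsv=cv2.cvtColor(c["image"],cv2.COLOR_RGB2HSV)
g=(abs(hsv[:,:,0].astype(int)-65)<20)&(hsv[:,:,1]>120)
n,l,s,ce=cv2.connectedComponentsWithStats(g.astype(np.uint8))
for i in range(1,n):
    if s[i,4]>12: q=np.median(P[l==i],0); print("green",ce[i].round(0),s[i,4],q.round(0),w2d(q).round(0))
E
```

```text
pack px [279 192  24  21] c [558.5  12.1] mean [561.2   9. ] size [52.3 57.3] yaw -1.47 green [573.   9.]
pack px [124 227  28  52] c [424.1 405. ] mean [424.4 405.2] size [ 52.2 131.6] yaw -0.116 green [407. 409.]
pack px [490 224  53  40] c [ 455.3 -568.5] mean [ 455.4 -569. ] size [ 50.9 132.9] yaw -1.064 green [ 443. -551.]
pack px [391 226  27  56] c [ 426.8 -280.1] mean [ 430. -281.] size [ 52.2 140.2] yaw -0.149 green [ 403. -276.]
pack px [428 233  25  55] c [ 411.  -372.1] mean [ 413.7 -372.9] size [ 53.6 139.2] yaw -0.145 green [ 388. -369.]
[-25.04507913  35.61974503]
to [558.5  12.1] 12 units x y z [-5.38  4.13  6.06] rz 15.64
[-123.57513993  439.03010461]
to [424.1 405. ] 12 units x y z [ 1.98 10.62  6.06] rz 2.09
green [327. 186.] 85 [598. -81.  55.] [  6. -61.]
green [292. 193.] 262 [582.   9.  40.] [-2. 30.]
green [258. 192.] 92 [581.  96.  56.] [  5. 117.]
green [135. 241.] 41 [453. 411.  38.] [-94. 443.]
green [137. 263.] 222 [398. 404.  36.] [-150.  440.]
green [135. 279.] 21 [356. 410.  29.] [-191.  450.]
```

View pics/t6.png

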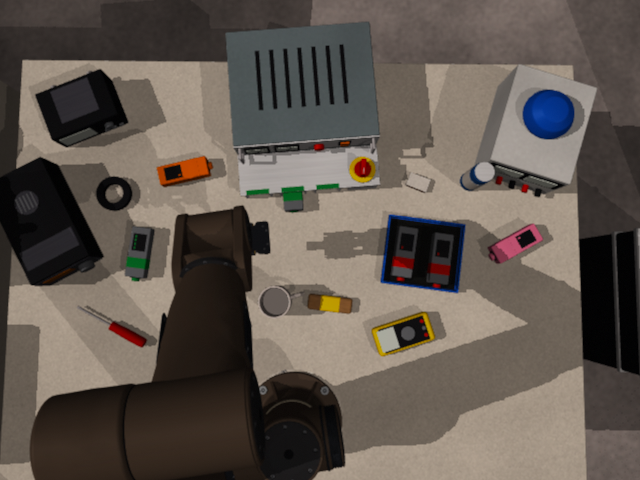

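Both spent packs lie in the tray at (404,252) and (440,259). The charged pack is in bay 2 at (293,200), and the other charged pack is at (139,252).

Request:
step_arm --plan '[{"x": 0,"y": 0,"z": 0,"rx": 0,"ry": 0,"rz": 0.7},{"x": 0,"y": 0,"z": 0,"rx": 0,"ry": 0,"rz": 0.7},{"x": 0,"y": 0,"z": 0,"rx": 0,"ry": 0,"rz": 0.69},{"x": 0.18,"y": 0.96,"z": 0,"rx": 0,"ry": 0,"rz": 0},{"x": 0.18,"y": 0.96,"z": 0,"rx": 0,"ry": 0,"rz": 0},{"x": 0.18,"y": 0.96,"z": 0,"rx": 0,"ry": 0,"rz": 0},{"x": 0.18,"y": 0.96,"z": 0,"rx": 0,"ry": 0,"rz": 0},{"x": 0.18,"y": 0.96,"z": 0,"rx": 0,"ry": 0,"rz": 0},{"x": 0.18,"y": 0.96,"z": 0,"rx": 0,"ry": 0,"rz": 0},{"x": 0.18,"y": 0.96,"z": 0,"rx": 0,"ry": 0,"rz": 0}]' --jaw -1

```text
t: 35.6
eef_pos: [430.5, 305.0, 161.3]
tcp_rot: [-3.141, -0.0, 3.022]
ft_force: [0.6, -0.3, 0.1]
opening: 0.999
grip_force: 0.0
```

Request:
step_arm --plan '[{"x": 0.18,"y": 0.96,"z": 0,"rx": 0,"ry": 0,"rz": 0},{"x": 0.18,"y": 0.96,"z": 0,"rx": 0,"ry": 0,"rz": 0},{"x": 0.18,"y": 0.96,"z": 0,"rx": 0,"ry": 0,"rz": 0},{"x": 0.18,"y": 0.96,"z": 0,"rx": 0,"ry": 0,"rz": 0},{"x": 0,"y": 0,"z": 0.8,"rx": 0,"ry": 0,"rz": 0},{"x": 0,"y": 0,"z": 0.8,"rx": 0,"ry": 0,"rz": 0},{"x": 0,"y": 0,"z": 0.8,"rx": 0,"ry": 0,"rz": 0},{"x": 0,"y": 0,"z": 0.6,"rx": 0,"ry": 0,"rz": 0},{"x": 0,"y": 0,"z": 0,"rx": 0,"ry": 0,"rz": 0},{"x": 0,"y": 0,"z": 0,"rx": 0,"ry": 0,"rz": 0}]'

```text
t: 36.43
eef_pos: [424.0, 401.2, 86.2]
tcp_rot: [-3.14, -0.001, 3.022]
ft_force: [-0.2, -0.2, 0.2]
opening: 0.998
grip_force: 0.0
```

```bash
python3 - <<'E'
from h import *
need([424.4,405.2],12,np.pi-.118)
E
```

```text
to [424.4 405.2] 12 units x y z [0.   0.16 2.97] rz -0.01
```

Request:
step_arm --plan '[{"x": 0,"y": 0.16,"z": 0.7,"rx": 0,"ry": 0,"rz": 0},{"x": 0,"y": 0,"z": 0.8,"rx": 0,"ry": 0,"rz": 0},{"x": 0,"y": 0,"z": 0.8,"rx": 0,"ry": 0,"rz": 0},{"x": 0,"y": 0,"z": 0.62,"rx": 0,"ry": 0,"rz": 0},{"x": 0,"y": 0,"z": 0,"rx": 0,"ry": 0,"rz": 0},{"x": 0,"y": 0,"z": 0,"rx": 0,"ry": 0,"rz": 0},{"x": 0,"y": 0,"z": 0,"rx": 0,"ry": 0,"rz": 0},{"x": 0,"y": 0,"z": 0,"rx": 0,"ry": 0,"rz": 0},{"x": 0,"y": 0,"z": 0,"rx": 0,"ry": 0,"rz": 0},{"x": 0,"y": 0,"z": 0,"rx": 0,"ry": 0,"rz": 0}]'

```text
t: 37.27
eef_pos: [424.6, 406.2, 15.0]
tcp_rot: [3.141, 0.001, 3.023]
ft_force: [-0.2, -0.6, 0.3]
opening: 1.001
grip_force: 0.0
```

Request:
step_arm --plan '[{"x": 0,"y": 0,"z": 0,"rx": 0,"ry": 0,"rz": 0},{"x": 0,"y": 0,"z": 0,"rx": 0,"ry": 0,"rz": 0},{"x": 0,"y": 0,"z": 0,"rx": 0,"ry": 0,"rz": 0},{"x": 0,"y": 0,"z": 0,"rx": 0,"ry": 0,"rz": 0},{"x": 0,"y": 0,"z": 0,"rx": 0,"ry": 0,"rz": 0},{"x": 0,"y": 0,"z": 0,"rx": 0,"ry": 0,"rz": 0},{"x": 0,"y": 0,"z": 0,"rx": 0,"ry": 0,"rz": 0},{"x": 0,"y": 0,"z": -0.6,"rx": 0,"ry": 0,"rz": 0},{"x": 0,"y": 0,"z": -0.9,"rx": 0,"ry": 0,"rz": 0},{"x": 0,"y": 0,"z": -0.9,"rx": 0,"ry": 0,"rz": 0}]' --jaw 1

```text
t: 38.1
eef_pos: [423.7, 405.5, 73.9]
tcp_rot: [-3.14, -0.002, 3.023]
ft_force: [0.4, -0.4, -3.5]
opening: 0.522
grip_force: 30.0
```

Request:
step_arm --plan '[{"x": 0,"y": 0,"z": 0,"rx": 0,"ry": 0,"rz": -0.7},{"x": 0,"y": 0,"z": 0,"rx": 0,"ry": 0,"rz": -0.7},{"x": 0,"y": 0,"z": 0,"rx": 0,"ry": 0,"rz": -0.69},{"x": 0,"y": 0,"z": 0,"rx": 0,"ry": 0,"rz": 0},{"x": 0,"y": 0,"z": 0,"rx": 0,"ry": 0,"rz": 0},{"x": 0,"y": 0,"z": 0,"rx": 0,"ry": 0,"rz": 0},{"x": 0,"y": 0,"z": 0,"rx": 0,"ry": 0,"rz": 0},{"x": 0,"y": 0,"z": 0,"rx": 0,"ry": 0,"rz": 0},{"x": 0,"y": 0,"z": 0,"rx": 0,"ry": 0,"rz": 0},{"x": 0,"y": 0,"z": 0,"rx": 0,"ry": 0,"rz": 0}]'

```text
t: 38.93
eef_pos: [424.2, 406.0, 74.1]
tcp_rot: [3.142, -0.0, -3.052]
ft_force: [0.3, 0.0, -3.8]
opening: 0.522
grip_force: 30.0
```

```bash
python3 - <<'E'
from h import *
need(d2w([-100,120]),14)
E
```

```text
to [476.2  89.4] 14 units x y z [ -0.93 -12.8    2.4 ] rz -0.0
```

Request:
step_arm --plan '[{"x": -0.05,"y": -0.7,"z": 0,"rx": 0,"ry": 0,"rz": 0},{"x": -0.07,"y": -1,"z": 0,"rx": 0,"ry": 0,"rz": 0},{"x": -0.07,"y": -1,"z": 0,"rx": 0,"ry": 0,"rz": 0},{"x": -0.07,"y": -1,"z": 0,"rx": 0,"ry": 0,"rz": 0},{"x": -0.07,"y": -1,"z": 0,"rx": 0,"ry": 0,"rz": 0},{"x": -0.07,"y": -1,"z": 0,"rx": 0,"ry": 0,"rz": 0},{"x": -0.07,"y": -1,"z": 0,"rx": 0,"ry": 0,"rz": 0},{"x": -0.07,"y": -1,"z": 0,"rx": 0,"ry": 0,"rz": 0},{"x": -0.07,"y": -1,"z": 0,"rx": 0,"ry": 0,"rz": 0},{"x": -0.07,"y": -1,"z": 0,"rx": 0,"ry": 0,"rz": 0}]'

```text
t: 39.77
eef_pos: [463.2, 164.8, 74.3]
tcp_rot: [3.141, 0.0, -3.052]
ft_force: [-0.2, -0.2, -2.9]
opening: 0.521
grip_force: 30.0
```

Request:
step_arm --plan '[{"x": -0.07,"y": -1,"z": 0,"rx": 0,"ry": 0,"rz": 0},{"x": -0.07,"y": -1,"z": 0,"rx": 0,"ry": 0,"rz": 0},{"x": -0.07,"y": -0.7,"z": 0,"rx": 0,"ry": 0,"rz": 0},{"x": -0.04,"y": -0.4,"z": 0,"rx": 0,"ry": 0,"rz": 0},{"x": 0,"y": 0,"z": 0,"rx": 0,"ry": 0,"rz": 0},{"x": 0,"y": 0,"z": 0.6,"rx": 0,"ry": 0,"rz": 0},{"x": 0,"y": 0,"z": 0.7,"rx": 0,"ry": 0,"rz": 0},{"x": 0,"y": 0,"z": 0.6,"rx": 0,"ry": 0,"rz": 0},{"x": 0,"y": 0,"z": 0.35,"rx": 0,"ry": 0,"rz": 0},{"x": 0,"y": 0,"z": 0,"rx": 0,"ry": 0,"rz": 0}]'

```text
t: 40.6
eef_pos: [476.3, 90.3, 17.2]
tcp_rot: [3.141, -0.0, -3.051]
ft_force: [-0.3, -0.4, -3.8]
opening: 0.524
grip_force: 30.0
```

```bash
python3 - <<'E'
from h import *
need(d2w([-26,120]),14)
s=state();print(s["ft_force"],s["opening"])
E
```

```text
to [549.9  96.1] 14 units x y z [-2.95 -0.03  0.13] rz 0.01
[-0.34154917 -0.36580642 -3.84840445] 0.5236749912412051
```

Request:
step_arm --plan '[{"x": -0.2,"y": -0.03,"z": 0.05,"rx": 0,"ry": 0,"rz": 0},{"x": -0.3,"y": 0,"z": 0,"rx": 0,"ry": 0,"rz": 0},{"x": -0.3,"y": 0,"z": 0,"rx": 0,"ry": 0,"rz": 0},{"x": -0.3,"y": 0,"z": 0,"rx": 0,"ry": 0,"rz": 0},{"x": -0.3,"y": 0,"z": 0,"rx": 0,"ry": 0,"rz": 0},{"x": -0.3,"y": 0,"z": 0,"rx": 0,"ry": 0,"rz": 0},{"x": 0,"y": 0,"z": 0,"rx": 0,"ry": 0,"rz": 0},{"x": 0,"y": 0,"z": 0,"rx": 0,"ry": 0,"rz": 0},{"x": 0,"y": 0,"z": 0,"rx": 0,"ry": 0,"rz": 0},{"x": 0,"y": 0,"z": 0,"rx": 0,"ry": 0,"rz": 0}]'

```text
t: 41.43
eef_pos: [518.6, 92.4, 16.7]
tcp_rot: [3.142, 0.0, -3.051]
ft_force: [0.9, 0.2, -2.0]
opening: 0.524
grip_force: 30.0
```

Request:
step_arm --plan '[{"x": -0.2,"y": 0,"z": 0,"rx": 0,"ry": 0,"rz": 0},{"x": -0.2,"y": 0,"z": 0,"rx": 0,"ry": 0,"rz": 0},{"x": -0.2,"y": 0,"z": 0,"rx": 0,"ry": 0,"rz": 0},{"x": -0.2,"y": 0,"z": 0,"rx": 0,"ry": 0,"rz": 0},{"x": -0.2,"y": 0,"z": 0,"rx": 0,"ry": 0,"rz": 0},{"x": -0.2,"y": 0,"z": 0,"rx": 0,"ry": 0,"rz": 0},{"x": 0,"y": 0,"z": 0.05,"rx": 0,"ry": 0,"rz": 0},{"x": 0,"y": 0,"z": 0,"rx": 0,"ry": 0,"rz": 0},{"x": 0,"y": 0,"z": 0,"rx": 0,"ry": 0,"rz": 0},{"x": 0,"y": 0,"z": 0,"rx": 0,"ry": 0,"rz": 0}]'

```text
t: 42.27
eef_pos: [549.6, 95.3, 16.7]
tcp_rot: [3.142, 0.002, -3.051]
ft_force: [-3.4, -1.0, 17.5]
opening: 0.524
grip_force: 30.0
```

Request:
step_arm --plan '[{"x": 0,"y": 0,"z": 0,"rx": 0,"ry": 0,"rz": 0},{"x": 0,"y": 0,"z": 0,"rx": 0,"ry": 0,"rz": 0},{"x": 0,"y": 0,"z": 0,"rx": 0,"ry": 0,"rz": 0},{"x": 0,"y": 0,"z": 0,"rx": 0,"ry": 0,"rz": 0},{"x": 0,"y": 0,"z": -0.7,"rx": 0,"ry": 0,"rz": 0},{"x": 0,"y": 0,"z": -0.9,"rx": 0,"ry": 0,"rz": 0},{"x": 0,"y": 0,"z": -0.9,"rx": 0,"ry": 0,"rz": 0},{"x": 0.9,"y": 0,"z": -0.2,"rx": 0,"ry": 0,"rz": 0},{"x": 0.9,"y": 0,"z": 0,"rx": 0,"ry": 0,"rz": 0},{"x": 0.9,"y": 0,"z": 0,"rx": 0,"ry": 0,"rz": 0}]' --jaw -0.4

```text
t: 43.1
eef_pos: [480.8, 89.0, 83.2]
tcp_rot: [3.142, 0.001, -3.051]
ft_force: [0.7, 0.1, 0.1]
opening: 0.7
grip_force: 0.0
```

Request:
step_arm --plan '[{"x": 0.85,"y": 0,"z": 0,"rx": 0,"ry": 0,"rz": 0},{"x": 0.85,"y": 0,"z": 0,"rx": 0,"ry": 0,"rz": 0},{"x": 0,"y": 0,"z": 0,"rx": 0,"ry": 0,"rz": 0},{"x": 0,"y": 0,"z": 0,"rx": 0,"ry": 0,"rz": 0},{"x": 0,"y": 0,"z": 0,"rx": 0,"ry": 0,"rz": 0},{"x": 0,"y": 0,"z": 0.7,"rx": 0,"ry": 0,"rz": 0},{"x": 0,"y": 0,"z": 0.7,"rx": 0,"ry": 0,"rz": 0},{"x": 0,"y": 0,"z": 0.7,"rx": 0,"ry": 0,"rz": 0},{"x": 0,"y": 0,"z": 0.7,"rx": 0,"ry": 0,"rz": 0},{"x": 0,"y": 0,"z": 0,"rx": 0,"ry": 0,"rz": 0}]' --jaw 1

```text
t: 43.93
eef_pos: [439.0, 85.2, 10.5]
tcp_rot: [3.141, -0.003, -3.052]
ft_force: [-0.8, 0.3, 0.2]
opening: 0.054
grip_force: 0.0
```

```bash
python3 - <<'E'
from h import *
need(d2w([-77,120]),12)
s=state();print(s["ft_force"],s["opening"],w2d(s["eef_pos"]))
fresh()
E
```

```text
to [499.1  91.5] 12 units x y z [-2.42  0.03 -0.06] rz 0.0
[-0.81397628  0.33978194  0.17295359] 0.05361039309755765 [-137.47148125  119.13980157]
pack px [279 192  24  20] c [559.9  12.3] mean [561.1   8.7] size [49.5 57.3] yaw -1.47 green [573.   9.]
pack px [248 194  22  28] c [542.8  95.6] mean [542.4  96. ] size [69.3 51.2] yaw 0.086 green [528.  95.]
```

Request:
step_arm --plan '[{"x": -0.3,"y": 0.03,"z": 0,"rx": 0,"ry": 0,"rz": 0},{"x": -0.3,"y": 0,"z": 0,"rx": 0,"ry": 0,"rz": 0},{"x": -0.3,"y": 0,"z": 0,"rx": 0,"ry": 0,"rz": 0},{"x": -0.2,"y": 0,"z": 0,"rx": 0,"ry": 0,"rz": 0},{"x": -0.2,"y": 0,"z": 0,"rx": 0,"ry": 0,"rz": 0},{"x": -0.2,"y": 0,"z": 0,"rx": 0,"ry": 0,"rz": 0},{"x": -0.2,"y": 0,"z": 0,"rx": 0,"ry": 0,"rz": 0},{"x": -0.2,"y": 0,"z": 0,"rx": 0,"ry": 0,"rz": 0},{"x": -0.1,"y": 0,"z": 0,"rx": 0,"ry": 0,"rz": 0},{"x": -0.1,"y": 0,"z": 0,"rx": 0,"ry": 0,"rz": 0}]'

```text
t: 44.82
eef_pos: [491.4, 90.7, 12.8]
tcp_rot: [3.142, -0.0, -3.051]
ft_force: [-4.3, -0.1, 3.5]
opening: 0.007
grip_force: 1.9
```

Request:
step_arm --plan '[{"x": -0.1,"y": 0,"z": 0,"rx": 0,"ry": 0,"rz": 0},{"x": -0.1,"y": 0,"z": 0,"rx": 0,"ry": 0,"rz": 0},{"x": -0.1,"y": 0,"z": 0,"rx": 0,"ry": 0,"rz": 0},{"x": -0.1,"y": 0,"z": 0,"rx": 0,"ry": 0,"rz": 0},{"x": -0.1,"y": 0,"z": 0,"rx": 0,"ry": 0,"rz": 0},{"x": -0.1,"y": 0,"z": 0,"rx": 0,"ry": 0,"rz": 0},{"x": -0.1,"y": 0,"z": 0,"rx": 0,"ry": 0,"rz": 0},{"x": -0.08,"y": 0,"z": 0,"rx": 0,"ry": 0,"rz": 0},{"x": 0,"y": 0,"z": 0,"rx": 0,"ry": 0,"rz": 0},{"x": 0,"y": 0,"z": 0,"rx": 0,"ry": 0,"rz": 0}]'

```text
t: 45.65
eef_pos: [511.1, 92.5, 12.9]
tcp_rot: [3.142, 0.001, -3.051]
ft_force: [-0.9, -0.5, 0.7]
opening: 0.005
grip_force: 0.2
```

Request:
step_arm --plan '[{"x": -0.06,"y": 0,"z": 0,"rx": 0,"ry": 0,"rz": 0},{"x": -0.06,"y": 0,"z": 0,"rx": 0,"ry": 0,"rz": 0},{"x": -0.06,"y": 0,"z": 0,"rx": 0,"ry": 0,"rz": 0},{"x": -0.06,"y": 0,"z": 0,"rx": 0,"ry": 0,"rz": 0},{"x": 0,"y": 0,"z": 0,"rx": 0,"ry": 0,"rz": 0},{"x": 0,"y": 0,"z": 0,"rx": 0,"ry": 0,"rz": 0},{"x": 0,"y": 0,"z": 0,"rx": 0,"ry": 0,"rz": 0},{"x": 0,"y": 0,"z": 0,"rx": 0,"ry": 0,"rz": 0},{"x": 0,"y": 0,"z": 0,"rx": 0,"ry": 0,"rz": 0},{"x": 0,"y": 0,"z": 0,"rx": 0,"ry": 0,"rz": 0}]'

```text
t: 46.48
eef_pos: [516.0, 93.0, 12.9]
tcp_rot: [3.142, -0.001, -3.051]
ft_force: [-4.9, -0.8, 3.1]
opening: 0.003
grip_force: 2.6
```

```bash
python3 - <<'E'
from h import *
s=state();print(s["ft_force"],s["opening"],w2d(s["eef_pos"]))
E
```

```text
[-4.9391935  -0.81646148  3.12580106] 0.003071198463215219 [-60.03183735 119.94973176]
```

Request:
step_arm --plan '[{"x": -0.05,"y": 0,"z": 0,"rx": 0,"ry": 0,"rz": 0},{"x": -0.05,"y": 0,"z": 0,"rx": 0,"ry": 0,"rz": 0},{"x": 0,"y": 0,"z": 0,"rx": 0,"ry": 0,"rz": 0},{"x": 0,"y": 0,"z": 0,"rx": 0,"ry": 0,"rz": 0},{"x": 0,"y": 0,"z": 0,"rx": 0,"ry": 0,"rz": 0},{"x": 0,"y": 0,"z": 0,"rx": 0,"ry": 0,"rz": 0},{"x": 0,"y": 0,"z": 0,"rx": 0,"ry": 0,"rz": 0},{"x": 0,"y": 0,"z": 0,"rx": 0,"ry": 0,"rz": 0},{"x": 0,"y": 0,"z": 0,"rx": 0,"ry": 0,"rz": 0},{"x": 0,"y": 0,"z": 0,"rx": 0,"ry": 0,"rz": 0}]'

```text
t: 47.32
eef_pos: [516.8, 93.1, 12.7]
tcp_rot: [3.141, -0.005, -3.051]
ft_force: [-11.3, -2.9, 7.5]
opening: 0.006
grip_force: 5.8
```

Request:
step_arm --plan '[{"x": -0.06,"y": 0,"z": 0,"rx": 0,"ry": 0,"rz": 0},{"x": 0,"y": 0,"z": 0,"rx": 0,"ry": 0,"rz": 0},{"x": 0,"y": 0,"z": 0,"rx": 0,"ry": 0,"rz": 0},{"x": 0,"y": 0,"z": 0,"rx": 0,"ry": 0,"rz": 0},{"x": 0,"y": 0,"z": 0,"rx": 0,"ry": 0,"rz": 0},{"x": 0,"y": 0,"z": 0,"rx": 0,"ry": 0,"rz": 0},{"x": 0,"y": 0,"z": 0,"rx": 0,"ry": 0,"rz": 0},{"x": 0,"y": 0,"z": 0,"rx": 0,"ry": 0,"rz": 0},{"x": 0,"y": 0,"z": 0,"rx": 0,"ry": 0,"rz": 0},{"x": 0,"y": 0,"z": 0,"rx": 0,"ry": 0,"rz": 0}]'

```text
t: 48.15
eef_pos: [516.9, 93.1, 12.5]
tcp_rot: [3.141, -0.008, -3.051]
ft_force: [-16.9, -3.9, 8.6]
opening: 0.006
grip_force: 8.4
```

```bash
python3 - <<'E'
from h import *
s=state();print(s["ft_force"],s["opening"],w2d(s["eef_pos"]))
E
```

```text
[-16.88928542  -3.86934823   8.56804613] 0.005698227409445615 [-59.1399177  120.02635925]
```

Second pack is home too: hard stop at -59.1. I'm backing off to check it and measure the isolator.

Request:
step_arm --plan '[{"x": 0.3,"y": 0,"z": 0,"rx": 0,"ry": 0,"rz": 0},{"x": 0.6,"y": 0,"z": 0,"rx": 0,"ry": 0,"rz": 0},{"x": 0.8,"y": 0,"z": -0.5,"rx": 0,"ry": 0,"rz": 0},{"x": 0.8,"y": 0,"z": -1,"rx": 0,"ry": 0,"rz": 0},{"x": 0.5,"y": 0,"z": -1,"rx": 0,"ry": 0,"rz": 0},{"x": 0.5,"y": 0,"z": -1,"rx": 0,"ry": 0,"rz": 0},{"x": 0,"y": 0,"z": -1,"rx": 0,"ry": 0,"rz": 0},{"x": 0,"y": 0,"z": -1,"rx": 0,"ry": 0,"rz": 0},{"x": 0,"y": 0,"z": -0.5,"rx": 0,"ry": 0,"rz": 0},{"x": 0,"y": 0,"z": 0,"rx": 0,"ry": 0,"rz": 0}]' --jaw 0.1

```text
t: 48.98
eef_pos: [435.1, 85.6, 165.6]
tcp_rot: [-3.141, 0.007, -3.051]
ft_force: [-0.6, -0.6, 0.0]
opening: 0.453
grip_force: 0.0
```

```bash
python3 - <<'E'
from h import *
c=cam("top"); P=pts(c);hsv=cv2.cvtColor(c["image"],cv2.COLOR_RGB2HSV); h=hsv[:,:,0].astype(int)
for o in fresh(c): print(w2d(o[0]))
fresh(c,red=True)
w=np.zeros((480,640),bool); w[150:190,342:385]=1
red=((h<8)|(h>172))&(hsv[:,:,1]>150)&w; yl=(abs(h-27)<8)&(hsv[:,:,1]>150)&w
v,u=np.nonzero(red&(P[:,:,2]>90)&(P[:,:,2]<103)); q=np.array([ray(c,a,b,98)[:2] for a,b in zip(u,v)],np.float32); r=cv2.minAreaRect(q); print("bar",r,q.mean(0),w2d(r[0]))
v,u=np.nonzero((red&(P[:,:,2]<75))|yl); q=np.array([ray(c,a,b,58)[:2] for a,b in zip(u,v)],np.float32); r=cv2.minEnclosingCircle(q); print("disc",r,w2d(r[0]))
need(r[0],140)
c=cam("side"); cv2.imwrite("pics/s4.png",cv2.resize(c["image"][170:300,260:430,::-1],None,fx=4,fy=4,interpolation=cv2.INTER_CUBIC))
E
```

```text
pack px [279 192  24  20] c [559.6  12.3] mean [561.7   8.8] size [50.  57.6] yaw -1.478 green [574.   9.]
pack px [248 194  21  21] c [551.7  96.7] mean [553.1  96.7] size [51.3 50.8] yaw 0.086 green [565.  97.]
[-23.84104981  35.69239133]
[-24.19663373 120.50308233]
pack px [490 224  53  40] c [ 455.5 -568.4] mean [ 455.7 -569.2] size [ 51.  132.8] yaw -1.056 green [ 443. -546.]
pack px [391 226  27  56] c [ 426.8 -280.3] mean [ 430.4 -281.1] size [ 52.1 140.2] yaw -0.139 green [ 403. -277.]
pack px [428 233  25  55] c [ 410.6 -372.5] mean [ 413.7 -372.8] size [ 52.6 139.4] yaw -0.142 green [ 388. -370.]
bar ((639.7297973632812, -168.38873291015625), (40.58745574951172, 12.489653587341309), 0.03298034518957138) [ 639.51184 -168.598  ] [  39.67666926 -151.46784519]
disc ((642.2534790039062, -170.66554260253906), 33.51302719116211) [  41.98550054 -153.96226487]
to [ 642.3 -170.7] 140 units x y z [ -7.36 -10.95   0.96] rz 0.0
```

View pics/s4.png

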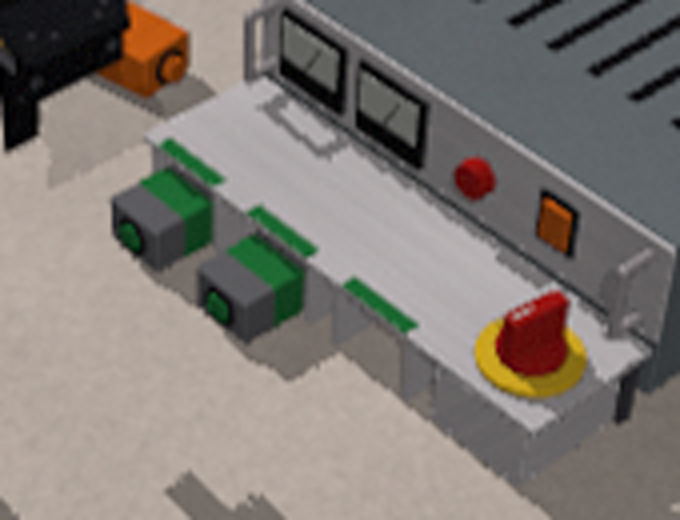

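Both charged packs are home with their buttons in, at (135,235) and (218,300) in the crop. Next is the isolator.

Request:
step_arm --plan '[{"x": -0.5,"y": -0.7,"z": 0,"rx": 0,"ry": 0,"rz": 0},{"x": -0.65,"y": -0.98,"z": 0,"rx": 0,"ry": 0,"rz": 0},{"x": -0.65,"y": -0.98,"z": 0,"rx": 0,"ry": 0,"rz": 0},{"x": -0.65,"y": -0.98,"z": 0,"rx": 0,"ry": 0,"rz": 0},{"x": -0.65,"y": -0.98,"z": 0,"rx": 0,"ry": 0,"rz": 0},{"x": -0.65,"y": -0.98,"z": 0,"rx": 0,"ry": 0,"rz": 0},{"x": -0.65,"y": -0.98,"z": 0,"rx": 0,"ry": 0,"rz": 0},{"x": -0.65,"y": -0.98,"z": 0,"rx": 0,"ry": 0,"rz": 0},{"x": -0.65,"y": -0.98,"z": 0,"rx": 0,"ry": 0,"rz": 0},{"x": -0.65,"y": -0.98,"z": 0,"rx": 0,"ry": 0,"rz": 0}]'

```text
t: 49.92
eef_pos: [613.5, -138.5, 160.8]
tcp_rot: [3.141, -0.002, -3.052]
ft_force: [0.5, 0.1, -0.3]
opening: 0.451
grip_force: 0.0
```

Request:
step_arm --plan '[{"x": -0.55,"y": -0.8,"z": 0,"rx": 0,"ry": 0,"rz": 0},{"x": -0.37,"y": -0.53,"z": 0,"rx": 0,"ry": 0,"rz": 0},{"x": 0,"y": 0,"z": 0.5,"rx": 0,"ry": 0,"rz": 0},{"x": 0,"y": 0,"z": 0.5,"rx": 0,"ry": 0,"rz": 0},{"x": 0,"y": 0,"z": 0.5,"rx": 0,"ry": 0,"rz": 0},{"x": 0,"y": 0,"z": 0.5,"rx": 0,"ry": 0,"rz": 0},{"x": 0,"y": 0,"z": 0,"rx": 0,"ry": 0,"rz": 0},{"x": 0,"y": 0,"z": 0,"rx": 0,"ry": 0,"rz": 0},{"x": 0,"y": 0,"z": 0,"rx": 0,"ry": 0,"rz": 0},{"x": 0,"y": 0,"z": 0,"rx": 0,"ry": 0,"rz": 0}]'

```text
t: 50.75
eef_pos: [639.2, -168.2, 113.6]
tcp_rot: [-3.141, 0.001, -3.051]
ft_force: [0.6, 0.4, 0.0]
opening: 0.451
grip_force: 0.0
```

```bash
python3 - <<'E'
from h import *
need([639.8,-168.5],76)
E
```

```text
to [ 639.8 -168.5] 76 units x y z [-0.02 -0.01  1.51] rz 0.0
```

Request:
step_arm --plan '[{"x": -0.02,"y": 0,"z": 0.5,"rx": 0,"ry": 0,"rz": 0},{"x": 0,"y": 0,"z": 0.5,"rx": 0,"ry": 0,"rz": 0},{"x": 0,"y": 0,"z": 0.5,"rx": 0,"ry": 0,"rz": 0},{"x": 0,"y": 0,"z": 0,"rx": 0,"ry": 0,"rz": 0},{"x": 0,"y": 0,"z": 0,"rx": 0,"ry": 0,"rz": 0},{"x": 0,"y": 0,"z": 0,"rx": 0,"ry": 0,"rz": 0},{"x": 0,"y": 0,"z": 0,"rx": 0,"ry": 0,"rz": 0},{"x": 0,"y": 0,"z": 0,"rx": 0,"ry": 0,"rz": 0},{"x": 0,"y": 0,"z": 0,"rx": 0,"ry": 0,"rz": 0},{"x": 0,"y": 0,"z": 0,"rx": 0,"ry": 0,"rz": 0}]'

```text
t: 51.58
eef_pos: [639.5, -168.3, 75.7]
tcp_rot: [-3.141, 0.001, -3.051]
ft_force: [-0.6, -0.3, -0.3]
opening: 0.448
grip_force: 0.0
```

Request:
step_arm --plan '[{"x": 0,"y": 0,"z": 0,"rx": 0,"ry": 0,"rz": 0},{"x": 0,"y": 0,"z": 0,"rx": 0,"ry": 0,"rz": 0},{"x": 0,"y": 0,"z": 0,"rx": 0,"ry": 0,"rz": 0},{"x": 0,"y": 0,"z": 0,"rx": 0,"ry": 0,"rz": 0},{"x": 0,"y": 0,"z": 0,"rx": 0,"ry": 0,"rz": 0},{"x": 0,"y": 0,"z": 0,"rx": 0,"ry": 0,"rz": 0},{"x": 0,"y": 0,"z": 0,"rx": 0,"ry": 0,"rz": 0},{"x": 0,"y": 0,"z": 0,"rx": 0,"ry": 0,"rz": 0},{"x": 0,"y": 0,"z": 0,"rx": 0,"ry": 0,"rz": 0},{"x": 0,"y": 0,"z": 0,"rx": 0,"ry": 0,"rz": 0}]' --jaw 1

```text
t: 52.42
eef_pos: [640.4, -170.6, 75.5]
tcp_rot: [-3.138, 0.003, -3.052]
ft_force: [3.9, -13.2, -5.3]
opening: 0.147
grip_force: 29.9
```

Request:
step_arm --plan '[{"x": -0.02,"y": -0.1,"z": 0,"rx": 0,"ry": 0,"rz": 0},{"x": 0,"y": 0,"z": 0,"rx": 0,"ry": 0,"rz": 0},{"x": 0,"y": 0,"z": 0,"rx": 0,"ry": 0,"rz": 0},{"x": 0,"y": 0,"z": 0,"rx": 0,"ry": 0,"rz": 0.4},{"x": 0,"y": 0,"z": 0,"rx": 0,"ry": 0,"rz": 0.5},{"x": 0,"y": 0,"z": 0,"rx": 0,"ry": 0,"rz": 0.5},{"x": 0,"y": 0,"z": 0,"rx": 0,"ry": 0,"rz": 0.5},{"x": 0,"y": 0,"z": 0,"rx": 0,"ry": 0,"rz": 0.5},{"x": 0,"y": 0,"z": 0,"rx": 0,"ry": 0,"rz": 0.5},{"x": 0,"y": 0,"z": 0,"rx": 0,"ry": 0,"rz": 0}]'

```text
t: 53.25
eef_pos: [640.4, -170.1, 75.5]
tcp_rot: [3.141, 0.001, 2.94]
ft_force: [3.8, 3.7, 0.4]
opening: 0.143
grip_force: 30.0
```

Request:
step_arm --plan '[{"x": 0,"y": 0,"z": 0,"rx": 0,"ry": 0,"rz": 0.6},{"x": 0,"y": 0,"z": 0,"rx": 0,"ry": 0,"rz": 0.6},{"x": 0,"y": 0,"z": 0,"rx": 0,"ry": 0,"rz": 0.6},{"x": 0,"y": 0,"z": 0,"rx": 0,"ry": 0,"rz": 0.6},{"x": 0,"y": 0,"z": 0,"rx": 0,"ry": 0,"rz": 0.6},{"x": 0,"y": 0,"z": 0,"rx": 0,"ry": 0,"rz": 0.6},{"x": 0,"y": 0,"z": 0,"rx": 0,"ry": 0,"rz": 0.6},{"x": 0,"y": 0,"z": 0,"rx": 0,"ry": 0,"rz": 0.6},{"x": 0,"y": 0,"z": 0,"rx": 0,"ry": 0,"rz": 0.6},{"x": 0,"y": 0,"z": 0,"rx": 0,"ry": 0,"rz": 0.6}]'

```text
t: 54.08
eef_pos: [641.2, -168.8, 75.5]
tcp_rot: [3.139, 0.0, 2.341]
ft_force: [8.5, 12.3, -0.3]
opening: 0.147
grip_force: 30.0
```

```bash
python3 - <<'E'
from h import *
s=state();print(s["ft_force"],s["moment"],s["opening"],s["eef_pos"],s["tcp_rot"])
E
```

```text
[ 8.53621812 12.34368867 -0.30315736] [ 2.32002412 -1.59981461  0.13195559] 0.14721120711053837 [ 641.21716896 -168.77697152   75.53834705] [3.13864914e+00 1.96377520e-04 2.34098644e+00]
```

Request:
step_arm --plan '[{"x": 0.02,"y": 0.1,"z": 0,"rx": 0,"ry": 0,"rz": 0},{"x": 0,"y": 0,"z": 0,"rx": 0,"ry": 0,"rz": 0.6},{"x": 0,"y": 0,"z": 0,"rx": 0,"ry": 0,"rz": 0.6},{"x": 0,"y": 0,"z": 0,"rx": 0,"ry": 0,"rz": 0.6},{"x": 0,"y": 0,"z": 0,"rx": 0,"ry": 0,"rz": 0.6},{"x": 0,"y": 0,"z": 0,"rx": 0,"ry": 0,"rz": 0.6},{"x": 0,"y": 0,"z": 0,"rx": 0,"ry": 0,"rz": 0.6},{"x": 0,"y": 0,"z": 0,"rx": 0,"ry": 0,"rz": 0.6},{"x": 0,"y": 0,"z": 0,"rx": 0,"ry": 0,"rz": 0.6},{"x": 0,"y": 0,"z": 0,"rx": 0,"ry": 0,"rz": 0.6}]'

```text
t: 54.92
eef_pos: [642.6, -168.0, 75.5]
tcp_rot: [3.139, 0.0, 1.802]
ft_force: [8.1, 5.3, -1.7]
opening: 0.149
grip_force: 30.0
```

Request:
step_arm --plan '[{"x": 0,"y": 0,"z": 0,"rx": 0,"ry": 0,"rz": 0.6},{"x": 0,"y": 0,"z": 0,"rx": 0,"ry": 0,"rz": 0.4},{"x": 0,"y": 0,"z": 0,"rx": 0,"ry": 0,"rz": 0},{"x": 0,"y": 0,"z": 0,"rx": 0,"ry": 0,"rz": 0},{"x": 0,"y": 0,"z": 0,"rx": 0,"ry": 0,"rz": 0},{"x": 0,"y": 0,"z": 0,"rx": 0,"ry": 0,"rz": 0},{"x": 0,"y": 0,"z": 0,"rx": 0,"ry": 0,"rz": 0},{"x": 0,"y": 0,"z": 0,"rx": 0,"ry": 0,"rz": 0},{"x": 0,"y": 0,"z": 0,"rx": 0,"ry": 0,"rz": 0},{"x": 0,"y": 0,"z": 0,"rx": 0,"ry": 0,"rz": 0}]'

```text
t: 55.75
eef_pos: [642.8, -167.9, 75.5]
tcp_rot: [3.139, 0.0, 1.704]
ft_force: [8.4, 5.1, -2.8]
opening: 0.141
grip_force: 30.0
```

Request:
step_arm --plan '[{"x": 0,"y": 0,"z": 0,"rx": 0,"ry": 0,"rz": 0.3},{"x": 0,"y": 0,"z": 0,"rx": 0,"ry": 0,"rz": 0},{"x": 0,"y": 0,"z": 0,"rx": 0,"ry": 0,"rz": 0},{"x": 0,"y": 0,"z": 0,"rx": 0,"ry": 0,"rz": 0},{"x": 0,"y": 0,"z": 0,"rx": 0,"ry": 0,"rz": 0},{"x": 0,"y": 0,"z": 0,"rx": 0,"ry": 0,"rz": 0},{"x": 0,"y": 0,"z": 0,"rx": 0,"ry": 0,"rz": 0},{"x": 0,"y": 0,"z": 0,"rx": 0,"ry": 0,"rz": 0},{"x": 0,"y": 0,"z": 0,"rx": 0,"ry": 0,"rz": 0},{"x": 0,"y": 0,"z": 0,"rx": 0,"ry": 0,"rz": 0}]'

```text
t: 56.58
eef_pos: [642.9, -167.9, 75.5]
tcp_rot: [3.139, 0.0, 1.674]
ft_force: [9.5, 5.5, -1.5]
opening: 0.146
grip_force: 30.0
```

Request:
step_arm --plan '[{"x": 0,"y": 0,"z": 0,"rx": 0,"ry": 0,"rz": 0},{"x": 0,"y": 0,"z": 0,"rx": 0,"ry": 0,"rz": 0},{"x": 0,"y": 0,"z": 0,"rx": 0,"ry": 0,"rz": 0},{"x": 0,"y": 0,"z": 0,"rx": 0,"ry": 0,"rz": 0},{"x": 0,"y": 0,"z": 0,"rx": 0,"ry": 0,"rz": 0},{"x": 0,"y": 0,"z": -0.6,"rx": 0,"ry": 0,"rz": 0},{"x": 0,"y": 0,"z": -1,"rx": 0,"ry": 0,"rz": 0},{"x": 0,"y": 0,"z": -1,"rx": 0,"ry": 0,"rz": 0},{"x": 0,"y": 0,"z": -1,"rx": 0,"ry": 0,"rz": 0},{"x": 0,"y": 0,"z": -1,"rx": 0,"ry": 0,"rz": 0}]' --jaw 0.2

```text
t: 57.42
eef_pos: [641.2, -168.7, 191.5]
tcp_rot: [-3.141, -0.0, 1.672]
ft_force: [-0.6, -0.2, 0.3]
opening: 0.402
grip_force: 0.0
```

```bash
python3 - <<'E'
from h import *
s=state();print(s["t"],s["ft_force"],s["eef_pos"])
c=cam("side"); cv2.imwrite("pics/s5.png",cv2.resize(c["image"][170:420,240:440,::-1],None,fx=2.3,fy=2.3,interpolation=cv2.INTER_CUBIC))
E
```

```text
57.4167 [-0.62749847 -0.22838518  0.26019522] [ 641.23556845 -168.67523967  191.52759333]
```

View pics/s5.png

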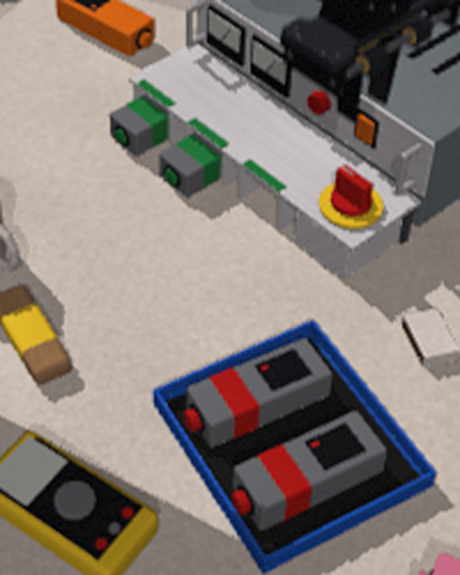

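The isolator bar at (352,190) now lies crosswise. Both spent packs lie flat in the tray, and both charged packs are home, at (140,125) and (190,160). The arm is clear of everything.

```bash
python3 -c "
from cell import *
print(job_done())"
```

```text
the job is handed in; nothing more can be done
None
```

The job is handed in, with no verdict returned: both spent packs lie flat in the tray, both charged packs are home in bays 1 and 2 with their buttons in, the isolator is fully on, and I never touched the matchbox, tape or spray can.

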